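Slide the tall bottle home into its bay

ROBOT

A 6-joint arm with a two-finger parallel gripper is mounted at the origin on a cart in front of the work surface, level with it; the furniture and walls round the work are solid. World frame = base frame: x ahead of the robot, y to its left, z up, the work surface at z = 0. Lengths are in m, angles in degrees, forces in N, time in s.
With the tool pointing down it reaches from about 0.4 to 0.825 m from the base axis. Payload 7 kg.
Tool frame: the origin (TCP) lies at the very end of the fingers, on their centre line; the grasp point (between the pads) lies 19 mm behind it; z points along the fingers, y is the line along which they close (so a half turn about z gives the same grasp; the last joint's range is limited). The gripper opens to 88 mm and grips with 3 to 60 N. Pads are 19 mm wide; open, the fingers measure 130 mm over their backs; the gripper's body (78 mm by 193 mm) begins 47 mm behind the grasp point.
Start: joints at [-55.571, 20.546, 0.682, 0, -70.136, -16.507], TCP at [0.208, -0.642, 0.227] pointing down, gripper open.
Joint ranges: [-176.03, 176.03], [-82.01, 121.73], [-58.28, 71.71], [-173.87, 95.51], [-174.79, -0.11], [-173.66, 173.66]. Speed limits (degrees/s): [136.94, 136.94, 172.46, 180, 180, 180].

INTERFACE

Orientations are given as [roll, pitch, yaw] about the fixed x, y, z axes, in that order (R = Rz(yaw) Ry(pitch) Rx(roll)).
In Python, from plant import r gives the robot as it stands. The module is installed in compiled form; this text tells all that it offers.
- The arm moves only by the tool jog_arm, never from a script. Its arguments are lists of equal length, an entry for each row: "travel": the shift along the tool's x, y, z each as a share of 50 cm, from -1 to 1, a list of three; "dr": the turn, a rotation vector about the tool's x, y, z each as a share of 360 degrees, from -1 to 1, a list of three; "claw": the opening, from 0 (shut) to 1 (fully open). A call has exactly 10 rows; each row is the pose to reach, as a shift and turn from the pose commanded when the call began, along the tool's axes at that moment, turning the shorter way round; what a row does not reach only later rows make up. A row lasts 1/8 s, in which the tool goes at most 62.5 mm and 10.7 degrees, less where a joint would pass 70% of its speed; a pose out of reach is approached as far as the arm can. A call with a number of a shift or a turn outside -1 to 1 is refused whole. A call with a gripper value outside its range is refused whole. The fingers move at their own pace and stop on an object; "newtons" is the grip in N (left out, the last holds). Time passes only in rows, so rows that repeat a pose let the fingers close, or fill a call up. It gives the time, the measured TCP pose, the force, the opening and the grip force at its end, in the units of the state.
- r.get_state(): the state, without advancing time (a new reading comes with each control period).
- r.capture(name): name is "side" or "top"; returns a dict with "pixels" (384x512x3 uint8, red, green, blue), "range_z" (384x512 float32, m along the optical axis (not along the pixel's ray), 0 where there is no reading), "fx", "fy", "cx", "cy" (pixels), "position" and "attitude" of the camera in the world. Camera axes: x right, y up, looking along -z (the intrinsics and any distortion apply to the point x, -y, -z); pixel columns grow to the right and rows downward; lengths in m; the calibration is good to about 2 mm. A picture is of the moment at which its call begins.
- r.close_job(): hands the job in; it is judged then, once.
Trained networks look in the newest picture that a camera, given by its name, has taken for a name from the list of things; names that differ only in an ending like _2 or _b are one class to them, and where a whole thing is asked for, a point or a joint stands for the part that bears it (a point fixed in the world has none). Each returns a list of dicts, best first, with "conf" (0 to 1); they miss things now and then, are a little off and sometimes report something else, mostly with a low value. They report only what shows in the picture. A call takes as long as a camera call. They do not tell look-alikes from the thing itself.
- r.boxes_of(name, camera): "extent" ([left, top, right, bottom] in pixels, round what is visible of it).
- r.regions_of(name, camera): "pixels" (384x512 bool, what is visible of it) and "extent" ([left, top, right, bottom] in pixels, round what is visible of it).
- r.tip_of(name, camera): "at" ([column, row] in pixels: a listed point, or the origin of a listed thing).
The state is a dict: "time_s": time; "joints": joint angles; "qd": joint speeds; "joint_torque": joint torques, N m; "tcp_pos": TCP position; "eef_rot": TCP orientation; "contact_force": force on the tool from outside, world axes, zero at the start; "moment": the same for the moment, N m; "gripper_width": finger opening in m; "gripper_force": force on a finger pad.
Only numpy, scipy, OpenCV 4.12 (cv2) and the standard library are available. Lean on these libraries where they do the work, as an engineer would, in place of code of your own. Each camera call takes 0.05 s, during which the arm holds its last target. There are 200 camera calls.

TASK

Push the tall round bottle that stands alone, out in the open middle of the worktop, across the worktop, low on its body so that it slides upright without tipping, in through the open mouth of the low wooden bottle bay until it stands against the bay's end wall. Only push it: do not lift or carry it, and leave the other things on the worktop where they are. Leave the bottle standing there and draw the fingers clear of it.

Things in the scene. Friction and masses are not known exactly. Their poses are not given: they have to be found in the camera images.
- round_bottle: The tall round glass bottle with a narrow neck and small green cap, alone in the open middle of the worktop (not its twin by the back wall), 245 mm tall; its lower body is a round cylinder 59 mm across, 0.3 to 0.6 kg. Loose. Origin: centre of its underside, z up its axis. Pushed in its lowest 25 mm it slides; pushed higher it may tip.
- bottle_bay: Low U of dark wood fixed to the worktop, no floor. Walls 32 mm high, 10 thick. Mouth faces its own -y; end wall at +y (at zero yaw the world's axes). Origin: on the worktop where the bottle's axis stands when home, 30 mm from the end wall's inner face. 74 mm wide inside; side walls reach to y = -30 mm, their last 25 mm flaring to a mouth 98 mm wide, level with a home bottle's near side.
- square_bottle: Dark green square-bodied bottle, 61x61x267 mm, at the back. Loose bystander. Origin: centre of its underside.
- tin: Food tin, 75 mm across, 110 mm tall, at the back. Loose bystander. Origin: centre of its underside.
- jam_jar: Jam jar with a white lid, 70 mm across, 99 mm tall, at the back. Loose bystander. Origin: centre of its underside.
- garlic: Garlic bulb, 55 mm across, 54 mm tall, near the front edge. Loose bystander. Origin: centre of its underside.
- tomato: Tomato, 56 mm across, 57 mm tall, near the front edge. Loose bystander. Origin: centre of its underside.
- salt_shaker: Salt shaker, 44 mm across, 90 mm tall, in the middle, behind the bottle's way. Loose bystander. Origin: centre of its underside.
- tea_box: Small carton, 70x135x78 mm, at the back. Loose bystander. Origin: centre of its underside.
Mind the look-alikes: they are no part of the job. Leave any blue, red or yellow look-alike of the round_bottle alone.

How it is judged:
By the outcome, as a careful person would: the job done as asked, in the order asked, and still so for the second after the job is handed in, with the robot touching nothing.
It also fails if it takes over 64 s, if anything falls off the work surface, if the arm or the gripper's body presses on something with over 40 N, if the wrist force passes 120 N, or if a joint passes its speed limit or range.

## Working session

There is one attempt and no reset: what is moved stays moved. The work goes in short steps, Python scripts to look and compute and a tool call to move; the robot and the scene stay as the last step left them, time stands still between calls to the robot, and variables do not carry over. Pictures are saved under pics/ and viewed, at most 13 in all, crops included, and the job is handed in when it is done.

Besides the shell and the picture viewer there is one more tool, called after "Call:" by a JSON object that holds its "op" and its "data", one argument or row to a line. jog_arm: Moves the arm, as the interface text tells. Its arguments: {"type":"object","properties":{"travel":{"type":"array"},"dr":{"type":"array"},"claw":{"type":"array"},"newtons":{"type":"number"}},"required":["travel","dr","claw"]}

```bash
mkdir -p pics; cat > h.py <<'E'
import numpy as np,cv2
from scipy.spatial.transform import Rotation as R
from plant import r
def cloud(c):
    z=c["range_z"];v,u=np.mgrid[:384,:512]
    p=np.stack([(u-c["cx"])/c["fx"]*z,-(v-c["cy"])/c["fy"]*z,-z],-1)
    a=np.array(c["attitude"],float)
    M=a if a.shape==(3,3) else (R.from_euler('xyz',a,degrees=True).as_matrix() if a.size==3 else R.from_quat(a).as_matrix())
    return p@M.T+np.array(c["position"])
E
python3 - <<'E'
from h import *
for n in("side","top"):
    c=r.capture(n);print(n,{k:v for k,v in c.items() if k not in("pixels","range_z")})
    cv2.imwrite(f"pics/{n}0.png",c["pixels"][:,:,::-1]);P=cloud(c)
    for o in("round_bottle","bottle_bay","salt_shaker","tin","jam_jar","tea_box","square_bottle","garlic","tomato"):
        for d in r.regions_of(o,n)[:3]:
            q=P[d["pixels"]&(c["range_z"]>0)]
            print(o,round(d["conf"],2),np.round(d["extent"]),np.round(np.percentile(q,[3,50,97],axis=0),3).tolist() if len(q) else 0)
print(r.get_state())
E
```

```text
side {'fx': 384.880039779388, 'fy': 384.880039779388, 'cx': 257.31492344069306, 'cy': 190.470131582538, 'position': array([0.11371722, 0.37063083, 0.92920103]), 'attitude': array([  32.84906375,   -0.56356967, -132.41547587])}
round_bottle 0.96 [308. 126. 337. 195.] [[0.409, -0.184, 0.013], [0.427, -0.158, 0.137], [0.455, -0.144, 0.243]]
round_bottle 0.94 [351.  83. 390. 155.] [[0.429, -0.39, 0.011], [0.449, -0.366, 0.132], [0.477, -0.352, 0.243]]
round_bottle 0.72 [320.  92. 349. 150.] [[0.477, -0.298, 0.048], [0.501, -0.274, 0.167], [0.528, -0.258, 0.244]]
bottle_bay 0.6 [211. 296. 234. 321.] [[0.332, 0.233, 0.02], [0.351, 0.256, 0.035], [0.374, 0.277, 0.049]]
bottle_bay 0.53 [249.  99. 295. 144.] [[0.664, -0.297, 0.005], [0.681, -0.223, 0.07], [0.728, -0.173, 0.077]]
salt_shaker 0.65 [190. 188. 203. 216.] [[0.598, 0.11, -0.002], [0.608, 0.133, 0.052], [0.632, 0.148, 0.087]]
tin 0.76 [147. 174. 182. 220.] [[0.644, 0.152, -0.002], [0.662, 0.19, 0.099], [0.716, 0.22, 0.108]]
jam_jar 0.94 [223. 127. 250. 166.] [[0.641, -0.11, -0.0], [0.663, -0.071, 0.073], [0.706, -0.044, 0.099]]
jam_
[... 1933 characters left out ...]
7, 0.05]]
{'time_s': 1.0, 'joints': array([-5.55705082e+01,  2.05456985e+01,  6.83582367e-01, -2.45153835e-03,
       -7.01353085e+01, -1.65062445e+01]), 'qd': array([-0.05613124, -0.10477032,  0.12934563,  0.0048953 ,  0.02395669,
       -0.01016899]), 'joint_torque': array([ 2.39935662e-04, -5.82395446e+01,  2.93301916e+01,  7.00227723e+00,
        1.24948192e-02,  1.80401452e-05]), 'tcp_pos': array([ 0.20771617, -0.64223408,  0.22657336]), 'eef_rot': array([-1.79998186e+02,  2.94240616e-03, -1.62077586e+02]), 'contact_force': array([-0.11991112,  0.46112673,  0.58898862]), 'moment': array([-0.04758898,  0.00373002, -0.02345046]), 'gripper_force': 0.0, 'gripper_width': 0.08768069968827032}
```

```bash
python3 -c "
import cv2
for n,s in(('side',(100,60,480,345)),('top',(140,90,410,300))):
    i=cv2.imread(f'pics/{n}0.png');x0,y0,x1,y1=s
    j=i[y0:y1,x0:x1];f=min(800/j.shape[1],600/j.shape[0]);cv2.imwrite(f'pics/{n}1.png',cv2.resize(j,None,fx=f,fy=f,interpolation=2))
    print(f)
"
```

```text
2.1052631578947367
2.857142857142857
```

View pics/side1.png

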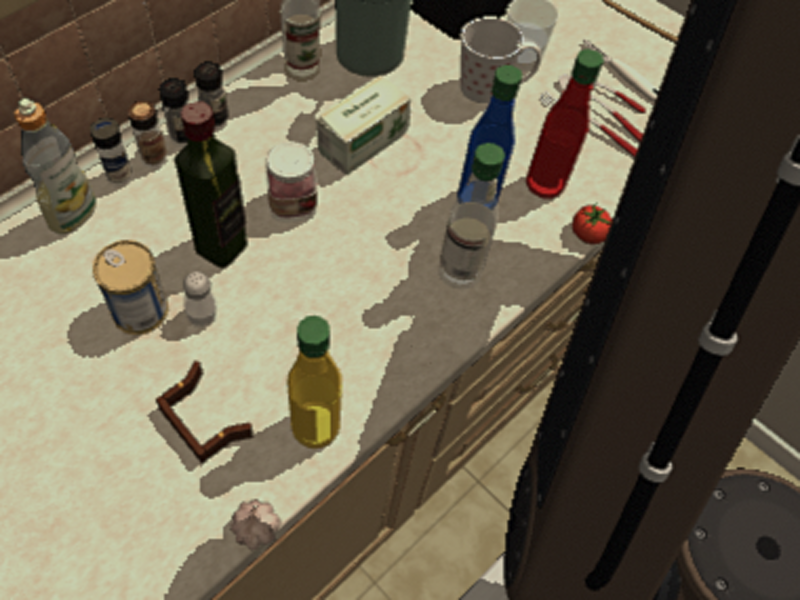

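View pics/top1.png

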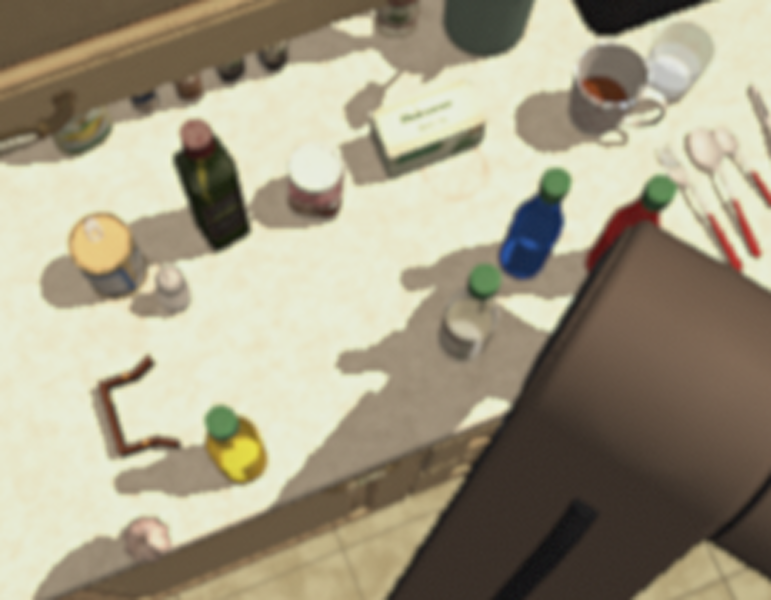

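The side view shows the clear target bottle at crop (468,240), the blue, red and yellow look-alikes at (490,140), (560,130) and (315,385), and the bay at (205,415). The bay opens towards the right, on the bottle's side. The yellow one stands near the bay's front mouth corner, and the salt shaker is behind it.

```bash
cat >> h.py <<'E'
from scipy.optimize import least_squares
def circ(q,rad):
    cam=0
    f=lambda c:np.hypot(q[:,0]-c[0],q[:,1]-c[1])-rad
    m=q[:,:2].mean(0);return least_squares(f,m+0.015*m/np.linalg.norm(m),loss='soft_l1',f_scale=.003)
E
python3 - <<'E'
from h import *
allp=[]
for n in("side","top"):
    c=r.capture(n);P=cloud(c);im=c["pixels"].astype(int)
    for nm,a,b,rad,h in(("clear",.43,-.165,.0295,.11),("yellow",.39,.12,.0295,.11),("blue",.5,-.275,.0295,.11),("salt",.615,.128,.022,.06),("tin",.68,.185,.0375,.1)):
        k=(np.hypot(P[...,0]-a,P[...,1]-b)<.07)&(P[...,2]>.015)&(P[...,2]<h)
        q=P[k];s=circ(q,rad);print(n,nm,len(q),np.round(s.x,4),round(float(np.median(abs(s.fun))),4))
    k=(P[...,2]<.045)&(P[...,2]>.018)&(P[...,0]>.42)&(P[...,0]<.58)&(P[...,1]>.12)&(P[...,1]<.27)&(im.sum(-1)<260)
    q=P[k];print(n,len(q));allp.append(q)
q=np.vstack(allp);np.save("bay.npy",q)
def sd(p):  # distance to wall footprint
    x,y=abs(p[:,0]),p[:,1]
    def box(x,y,a,b,c,d): return np.hypot(np.maximum(np.maximum(a-x,x-b),0),np.maximum(np.maximum(c-y,y-d),0))
    sh=np.where(y<-.005,x-(-.005-y)*12/25,x)
    return np.minimum(box(sh,y,.037,.047,-.03,.04),box(x,y,0,.047,.03,.04))
def f(v):
    a=np.radians(v[2]);d=q[:,:2]-v[:2]
    return sd(np.c_[d[:,0]*np.cos(a)+d[:,1]*np.sin(a),-d[:,0]*np.sin(a)+d[:,1]*np.cos(a)])
best=min((least_squares(f,[.5,.2,y],x_scale=[.01,.01,5],loss='soft_l1',f_scale=.002) for y in(-40,-20,0,20)),key=lambda s:s.cost)
print(best.x,best.cost,np.percentile(f(best.x),[50,90]))
for z in q[::12]: print(np.round(z,3),end=' ')
E
```

```text
side clear 434 [ 0.4376 -0.174 ] 0.0006
side yellow 362 [0.4023 0.122 ] 0.0004
side blue 128 [ 0.5061 -0.2866] 0.0005
side salt 269 [0.6281 0.1563] 0.0087
side tin 483 [0.6818 0.184 ] 0.0006
side 371
top clear 133 [ 0.4403 -0.1742] 0.0004
top yellow 89 [0.4052 0.121 ] 0.0004
top blue 174 [ 0.5089 -0.2871] 0.0006
top salt 133 [0.6344 0.1494] 0.0114
top tin 197 [0.6852 0.1843] 0.0005
top 113
[ 0.50008096  0.21221734 -2.62051212] 1.1681564377567576e-06 [0. 0.]
[0.555 0.185 0.03 ] [0.548 0.19  0.031] [0.544 0.191 0.027] [0.543 0.193 0.018] [0.541 0.201 0.021] [0.546 0.224 0.029] [0.54  0.222 0.03 ] [0.547 0.239 0.029] [0.541 0.236 0.03 ] [0.546 0.249 0.029] [0.54  0.25  0.029] [0.53  0.248 0.029] [0.519 0.246 0.032] [0.52  0.251 0.019] [0.506 0.25  0.03 ] [0.497 0.244 0.03 ] [0.497 0.248 0.03 ] [0.447 0.192 0.029] [0.458 0.207 0.027] [0.493 0.251 0.029] [0.449 0.198 0.024] [0.455 0.212 0.029] [0.481 0.245 0.029] [0.477 0.244 0.028] [0.478 0.25  0.03 ] [0.454 0.217 0.018] [0.456 0.224 0.02 ] [0.457 0.232 0.026] [0.457 0.236 0.026] [0.455 0.237 0.025] [0.458 0.25  0.028] [0.551 0.183 0.031] [0.541 0.204 0.03 ] [0.542 0.222 0.026] [0.534 0.245 0.032] [0.513 0.245 0.032] [0.496 0.245 0.026] [0.474 0.247 0.032] [0.458 0.213 0.02 ] [0.464 0.24  0.033] [0.458 0.23  0.023]
```

```bash
cat > plan.py <<'E'
import numpy as np
from scipy.spatial.transform import Rotation as R
def cyl(x,y,rad,h,z0=0):
    t=np.linspace(0,2*np.pi,20,endpoint=False);z=np.linspace(z0,h,9)
    T,Z=np.meshgrid(t,z);return np.c_[(x+rad*np.cos(T)).ravel(),(y+rad*np.sin(T)).ravel(),Z.ravel()]
OB={'yellow':cyl(.404,.1215,.0295,.245),'blue':cyl(.5075,-.287,.0295,.245),'red':cyl(.475,-.385,.0295,.245),
 'salt':cyl(.62,.128,.022,.09),'tin':cyl(.683,.184,.0375,.11),'sq':cyl(.69,.05,.035,.267)}
a=np.radians(-2.62);B=np.array([.5,.212]);C=np.array([[np.cos(a),-np.sin(a)],[np.sin(a),np.cos(a)]])
def W(p):p=np.array(p);return np.c_[B+p@C.T,np.full(len(p),.032)]
tt=np.linspace(0,1,6)[:,None]
OB['bay']=np.vstack([np.vstack([W((1-tt)*[s*.049,-.03]+tt*[s*.037,-.005]),W((1-tt)*[s*.037,-.005]+tt*[s*.037,.03])]) for s in(-1,1)])
OB['bay']=np.vstack([OB['bay']-[0,0,k] for k in(0,.012,.024)])
def box(p,lo,hi):
    c=(np.array(lo)+hi)/2;h=(np.array(hi)-lo)/2;q=abs(p-c)-h
    return np.linalg.norm(np.maximum(q,0),axis=1)+np.minimum(q.max(1),0)
def tool(az,th,ph):  # approach azimuth, tilt from vertical, roll
    az,th=np.radians([az,th]);f=np.array([np.cos(az),np.sin(az),0])
    z=f*np.sin(th)-[0,0,np.cos(th)];y=np.array([-np.sin(az),np.cos(az),0]);x=np.cross(y,z)
    return np.c_[x,y,z]@R.from_euler('z',ph,degrees=True).as_matrix()
def fpts(g):
    e=np.linspace(-1,1,5);P=[]
    for s in(-1,1):
        for x in e*.0095:
            for y in np.linspace(g/2,g/2+.021,5):
                for z in(0,-.005,-.012,-.02,-.035,-.05): P.append([x,s*y,z])
    return np.array(P)
def place(b,M,g,d,s,zl=.004):
    """slide along azimuth d at lateral offset s until finger touches bottle at b; returns tcp, contact point"""
    p=fpts(g)@M.T;z0=zl-p[:,2].min();d=np.radians(d);u=np.array([np.cos(d),np.sin(d)]);n=np.array([-u[1],u[0]])
    l=p[:,:2]@n+s;f=p[:,:2]@u;k=abs(l)<.0295
    if not k.any():return None
    t=np.where(k,-np.sqrt(np.maximum(.0295**2-l**2,0))-f,9);i=t.argmin();T=t[i]
    tcp=np.array([*(b+u*T+n*s),z0]);return tcp,p[i]+tcp-[*b,0]
def clear(tcp,M,g,b,skip=()):
    o={**OB,'self':cyl(*b,.0295,.15,.04)};r={}
    for k,P in o.items():
        q=(P-tcp)@M
        v=box(q,[-.039,-.0965,-.22],[.039,.0965,-.066]).min()
        if k!='self':
            for s in(-1,1):v=min(v,box(q,*np.sort([[-.0095,s*g/2,-.066],[.0095,s*(g/2+.021),0]],0)).min())
        r[k]=v
    c=np.array([[x,y,z] for x in(-.039,.039) for y in(-.0965,.0965) for z in(-.066,-.22)])@M.T+tcp
    r['table']=c[:,2].min();return r
def search(b,dirs,azs,N=15000,seed=0,smax=.012):
    g0=np.random.default_rng(seed);res=[]
    for _ in range(N):
        az=g0.uniform(*azs);th=g0.uniform(20,65);ph=g0.uniform(-90,90);g=g0.choice([0,.02,.03,.086]);d=g0.uniform(*dirs);
        s=g0.uniform(-.07,.07);M=tool(az,th,ph);o=place(b,M,g,d,s)
        if o is None or o[1][2]>.022:continue
        c=o[1]-0;ca=np.degrees(np.arctan2(-c[1],-c[0]))  # force direction
        if abs((ca-d+180)%360-180)>25:continue
        r=clear(o[0],M,g,b);res.append((min(r.values()),az,th,ph,g,d,s,ca,o[1][2],min(r,key=r.get),o[0]))
    return sorted(res,key=lambda t:-t[0])
if __name__=="__main__":
    for b,dd,az in((B,(60,115),(-180,180)),(np.array([.439,-.174]),(30,120),(-180,180)),(np.array([.478,-.1]),(60,115),(-180,180))):
        print(b)
        for t in search(b,dd,az)[:8]:print([round(float(v),3) if not isinstance(v,(str,np.ndarray)) else v for v in t])
E
python3 plan.py
```

```text
[0.5   0.212]
[0.002, 136.365, 23.908, -2.382, 0.03, 112.302, 0.026, 117.851, 0.013, 'self', array([0.49650329, 0.15323875, 0.00845316])]
[0.001, 95.273, 39.722, -54.648, 0.086, 102.196, -0.042, 115.826, 0.022, 'self', array([0.54325122, 0.21109612, 0.04087124])]
[0.0, 69.121, 47.504, -48.287, 0.086, 87.83, -0.062, 108.864, 0.016, 'yellow', array([0.56172602, 0.19131565, 0.04388647])]
[-0.0, 112.044, 59.543, -42.161, 0.086, 99.623, -0.013, 83.032, 0.016, 'table', array([0.51322444, 0.20915674, 0.0471002 ])]
[-0.0, 110.246, 63.281, 2.355, 0.086, 82.777, 0.045, 103.266, 0.021, 'yellow', array([0.44747608, 0.15812863, 0.01482723])]
[-0.001, 64.172, 49.266, -52.275, 0.086, 114.164, -0.053, 115.292, 0.013, 'yellow', array([0.56735347, 0.19131245, 0.04676303])]
[-0.001, 158.002, 29.956, 8.283, 0.0, 97.301, 0.007, 94.726, 0.013, 'self', array([0.49925596, 0.15999422, 0.01020471])]
[-0.001, 113.935, 29.719, -16.048, 0.02, 109.169, 0.01, 130.91, 0.021, 'salt', array([0.50482577, 0.16783384, 0.01277458])]
[ 0.439 -0.174]
[0.024, 24.035, 46.027, 8.291, 0.086, 47.07, 0.041, 47.132, 0.02, 'self',
[... 1214 characters left out ...]
72.925, 0.062, 53.554, 0.019, 'self', array([ 0.41381763, -0.09683487,  0.01140708])]
[0.023, 24.035, 46.027, 8.291, 0.086, 70.431, 0.041, 51.939, 0.02, 'self', array([ 0.43989528, -0.0840196 ,  0.01740713])]
[0.02, 49.263, 39.628, 12.298, 0.086, 60.814, 0.065, 36.595, 0.017, 'self', array([ 0.41423726, -0.0809203 ,  0.01861482])]
[0.019, 33.38, 39.771, -7.877, 0.02, 69.819, 0.02, 53.298, 0.02, 'self', array([ 0.44871615, -0.12102637,  0.01273802])]
[0.018, 24.811, 54.171, 1.701, 0.086, 90.337, 0.025, 85.003, 0.02, 'table', array([ 0.45290872, -0.0921371 ,  0.01323906])]
[0.017, 9.717, 52.229, -2.671, 0.02, 92.854, 0.009, 76.987, 0.019, 'self', array([ 0.47180196, -0.16053255,  0.01264306])]
```

```bash
cat > de.py <<'E'
from plan import *
import plan
from scipy.optimize import differential_evolution as DE
from h import *
from plan import R
c=r.capture("side");P=cloud(c)
k=(np.hypot(P[...,0]-.615,P[...,1]-.128)<.033)&(P[...,2]>.01)&(P[...,2]<.06)
s=circ(P[k],.022);print("salt",s.x,np.median(abs(s.fun)),k.sum());OB['salt']=cyl(*s.x,.022,.09)
for h in range(0,100,10):
    q=P[k0] if 0 else P[(np.hypot(P[...,0]-.615,P[...,1]-.128)<.035)&(abs(P[...,2]-h/1e3)<.005)]
    if len(q):print(h,np.round(np.ptp(q[:,:2]@[.7,-.7])*1e3),end=';')
def J(v,b,full=False):
    az,th,ph,g,d,s=v;M=tool(az,th,ph);o=place(b,M,g,d,s)
    if o is None:return 1
    cc=o[1];ca=np.degrees(np.arctan2(-cc[1],-cc[0]));rr=clear(o[0],M,g,b)
    if full:return o[0],cc,ca,{k:round(float(x),3) for k,x in rr.items()}
    return -min(rr.values())+max(0,cc[2]-.023)*5+max(0,abs(ca-90)-30)*.005
if __name__=="__main__":
    for az in((-180,-60),(-60,30),(30,80),(80,110),(110,140),(140,180)):
        o=DE(J,[az,(15,65),(-90,90),(0,.086),(60,120),(-.08,.08)],args=(B,),maxiter=60,popsize=12,seed=1,polish=False)
        print(az,round(-o.fun,4),np.round(o.x,3),J(o.x,B,True))
E
time timeout 560 python3 de.py
```

```text
salt [0.62123142 0.1261726 ] 0.0015326408477366917 175
0 61.0;10 15.0;20 14.0;30 21.0;40 28.0;50 25.0;60 15.0;70 26.0;80 31.0;90 25.0;(-180, -60) 0.0007 [-1.66323e+02  3.81060e+01  3.59000e+01  1.70000e-02  1.06551e+02
  5.00000e-03] (array([0.51208125, 0.15488896, 0.01940161]), array([ 0.01243988, -0.02674882,  0.01349797]), np.float64(114.9413808424964), {'yellow': 0.065, 'blue': 0.323, 'red': 0.425, 'salt': 0.002, 'tin': 0.001, 'sq': 0.02, 'bay': 0.001, 'self': 0.001, 'table': 0.017})
(-60, 30) -0.0116 [-3.3949e+01  5.8240e+01 -6.4960e+00  6.0000e-03  1.1841e+02  4.9000e-02] (array([0.46844606, 0.16779722, 0.01432859]), array([-0.01473158, -0.02555837,  0.02005125]), np.float64(60.041294242945376), {'yellow': -0.012, 'blue': 0.383, 'red': 0.471, 'salt': 0.127, 'tin': 0.16, 'sq': 0.211, 'bay': -0.006, 'self': 0.012, 'table': 0.007})
(30, 80) 0.0125 [ 7.8108e+01  4.9368e+01 -5.5504e+01  8.5000e-02  9.2672e+01 -5.2000e-02] (array([0.55279043, 0.20055114, 0.04775604]), array([ 0.01415431, -0.02588253,  0.0220175 ]), np.float64(118.67279703641337), {'yellow': 0.014, 'blue': 0.236, 'red
[... 507 characters left out ...]
.00000e+00  9.40300e+01
 -2.00000e-03] (array([0.50505673, 0.16549825, 0.01346323]), array([ 0.0125814 , -0.02668255,  0.02292645]), np.float64(115.24489353733502), {'yellow': 0.014, 'blue': 0.228, 'red': 0.328, 'salt': 0.007, 'tin': 0.028, 'sq': 0.035, 'bay': 0.021, 'self': 0.007, 'table': 0.028})
(140, 180) 0.005 [ 1.43252e+02  2.73290e+01 -2.32800e+00  2.70000e-02  1.00636e+02
  9.00000e-03] (array([0.50192565, 0.15316748, 0.00900424]), array([ 0.01465192, -0.02560413,  0.01400848]), np.float64(119.78027965777113), {'yellow': 0.03, 'blue': 0.256, 'red': 0.358, 'salt': 0.006, 'tin': 0.013, 'sq': 0.045, 'bay': 0.014, 'self': 0.005, 'table': 0.048})
real	0m25.167s
user	0m24.489s
sys	0m0.128s
```

```bash
cat > de2.py <<'E'
from de import *
OB['salt']=cyl(.62,.127,.022,.09)
def J2(v,b,tol):
    az,th,ph,g,s=v;M=tool(az,th,ph);o=place(b,M,g,87.4,s)
    if o is None:return 1
    cc=o[1];ca=np.degrees(np.arctan2(-cc[1],-cc[0]));rr=clear(o[0],M,g,b)
    return -min(rr.values())+max(0,cc[2]-.022)*5+max(0,abs(ca-87.4)-tol)*.005
if __name__=="__main__":
    for yb in(.212,.17,.14,.11):
      b=np.array([.5+.0458*(yb-.212),yb])
      for tol in(6,15):
        for az in((60,140),):
            o=min((DE(J2,[az,(20,60),(-80,80),(0,.086),(-.08,.08)],args=(b,tol),maxiter=60,popsize=12,seed=k,polish=False) for k in(1,2)),key=lambda o:o.fun)
            v=o.x;f=J([v[0],v[1],v[2],v[3],87.4,v[4]],b,True)
            print(yb,tol,round(-o.fun,4),np.round(v,3),np.round(f[0],3),np.round(f[1],3),round(float(f[2])),f[3])
    print("cradle")
    for b,az in(((.439,-.174),60),((.439,-.174),70),((.486,-.093),60),((.486,-.093),87),((.495,.1),87),((.496,.12),87),((.497,.14),87)):
        for th in(35,40,45):
            b=np.array(b);M=tool(az,th,0);o=place(b,M,.024,az,0);rr=clear(o[0],M,.024,b)
            print(b,az,th,np.round(o[0],4),round(float(o[1][2]),4),{k:round(float(x),3) for k,x in rr.items() if x<.06})
E
timeout 560 python3 de2.py
```

```text
salt [0.6214112  0.12621777] 0.0014271023006362637 174
0 65.0;10 16.0;20 16.0;30 16.0;40 27.0;50 26.0;60 22.0;70 12.0;80 29.0;90 24.0;0.212 6 0.0074 [ 1.00836e+02  4.02930e+01 -3.64630e+01  5.60000e-02 -2.90000e-02] [0.528 0.195 0.028] [ 0.001 -0.029  0.022] 93 {'yellow': 0.009, 'blue': 0.236, 'red': 0.336, 'salt': 0.007, 'tin': 0.013, 'sq': 0.027, 'bay': 0.012, 'self': 0.007, 'table': 0.021}
0.212 15 0.0065 [1.14908e+02 5.97850e+01 3.50000e-02 3.30000e-02 3.20000e-02] [0.466 0.162 0.012] [-0.002 -0.029  0.02 ] 86 {'yellow': 0.007, 'blue': 0.193, 'red': 0.287, 'salt': 0.006, 'tin': 0.072, 'sq': 0.025, 'bay': 0.025, 'self': 0.039, 'table': 0.012}
0.17 6 0.0198 [ 1.07727e+02  4.91330e+01 -5.31600e+00  8.00000e-03  2.00000e-02] [0.476 0.126 0.013] [-0.002 -0.029  0.022] 86 {'yellow': 0.02, 'blue': 0.176, 'red': 0.266, 'salt': 0.02, 'tin': 0.086, 'sq': 0.047, 'bay': 0.058, 'self': 0.029, 'table': 0.02}
0.17 15 0.0246 [ 1.28322e+02  4.85250e+01 -2.19600e+00  8.60000e-02  4.10000e-02] [0.454 0.095 0.013] [ 0.001 -0.029  0.022] 92 {'yellow': 0.025, 'blue': 0.142, 'red': 0.241, 'salt': 0.03,
[... 2777 characters left out ...]
24, 'table': 0.03}
[0.496 0.12 ] 87 35 [0.4942 0.0853 0.0094] 0.0149 {'yellow': 0.01, 'salt': 0.039, 'self': 0.012, 'table': 0.041}
[0.496 0.12 ] 87 40 [0.4942 0.0858 0.0101] 0.0162 {'yellow': 0.015, 'salt': 0.045, 'self': 0.018, 'table': 0.036}
[0.496 0.12 ] 87 45 [0.4942 0.0864 0.0107] 0.0174 {'yellow': 0.021, 'salt': 0.05, 'self': 0.024, 'table': 0.03}
[0.497 0.14 ] 87 35 [0.4952 0.1053 0.0094] 0.0149 {'yellow': -0.006, 'salt': 0.022, 'self': 0.012, 'table': 0.041}
[0.497 0.14 ] 87 40 [0.4952 0.1058 0.0101] 0.0162 {'yellow': -0.001, 'salt': 0.027, 'self': 0.018, 'table': 0.036}
[0.497 0.14 ] 87 45 [0.4952 0.1064 0.0107] 0.0174 {'yellow': 0.005, 'salt': 0.032, 'self': 0.024, 'table': 0.03}
```

```bash
cat > c.py <<'E'
from plan import *
OB['salt']=cyl(.62,.127,.022,.09)
def ev(b,az,th,ph,g):
    M=tool(az,th,ph);o=place(b,M,g,az,0);rr=clear(o[0],M,g,b);k=min(rr,key=rr.get);return rr[k],k,np.round(o[0],4),round(float(o[1][2]),4)
print("late")
for yb in(.14,.16,.18,.195,.212):
    b=np.array([.5+.0458*(yb-.212),yb])
    L=[(ev(b,az,th,0,g),az,th,g) for az in range(60,136,3) for th in range(30,63,4) for g in(.02,.03,.04)]
    for x in sorted(L,key=lambda x:-x[0][0])[:2]:print(yb,x)
print("early")
for b in((.439,-.174),(.46,-.153),(.485,-.119),(.488,-.06),(.49,0)):
    b=np.array(b)
    for az in(20,30,40,45,50,60,75,87):print(b,az,*[ev(b,az,th,0,.044) for th in(40,46)])
E
python3 c.py
```

```text
late
0.14 ((np.float64(0.020480264088974277), 'salt', array([0.5002, 0.1063, 0.0113]), 0.0186), 96, 50, 0.02)
0.14 ((np.float64(0.01892782531724228), 'table', array([0.4984, 0.1067, 0.0117]), 0.0194), 93, 54, 0.02)
0.16 ((np.float64(0.012687901942463678), 'yellow', array([0.4993, 0.1273, 0.0121]), 0.0201), 93, 58, 0.02)
0.16 ((np.float64(0.011443034204620303), 'yellow', array([0.4992, 0.1296, 0.0121]), 0.0201), 93, 58, 0.03)
0.18 ((np.float64(-0.00029236870239869595), 'salt', array([0.5017, 0.1503, 0.0124]), 0.0208), 96, 62, 0.03)
0.18 ((np.float64(-0.0002923687023987376), 'salt', array([0.5019, 0.148 , 0.0124]), 0.0208), 96, 62, 0.02)
0.195 ((np.float64(-0.006806789439451996), 'yellow', array([0.5026, 0.163 , 0.0124]), 0.0208), 96, 62, 0.02)
0.195 ((np.float64(-0.007478014917502371), 'yellow', array([0.5026, 0.1624, 0.0121]), 0.0201), 96, 58, 0.02)
0.212 ((np.float64(-0.004541800792051432), 'bay', array([0.5176, 0.1878, 0.0087]), 0.0135), 126, 30, 0.04)
0.212 ((np.float64(-0.006219523759916218), 'salt', array([0.5163, 0.1869, 0.0087]), 0.0135), 123, 30, 0.04)
early
[ 0.439 -0.174] 2
[... 6980 characters left out ...]
lf', array([ 0.4727, -0.0206,  0.0101]), 0.0162) (np.float64(0.017558521820989985), 'self', array([ 0.4731, -0.0201,  0.0108]), 0.0177)
[0.49 0.  ] 60 (np.float64(0.011087721745533796), 'self', array([ 0.4765, -0.0233,  0.0101]), 0.0162) (np.float64(0.017646488496405217), 'self', array([ 0.4769, -0.0227,  0.0108]), 0.0177)
[0.49 0.  ] 75 (np.float64(0.010977007551796323), 'self', array([ 0.483 , -0.026 ,  0.0101]), 0.0162) (np.float64(0.01752771662766744), 'self', array([ 0.4832, -0.0254,  0.0108]), 0.0177)
[0.49 0.  ] 87 (np.float64(0.01097700755179632), 'self', array([ 0.4886, -0.0269,  0.0101]), 0.0162) (np.float64(0.017527716627667438), 'self', array([ 0.4886, -0.0262,  0.0108]), 0.0177)
```

```bash
cat > go.py <<'E'
from plan import *
from h import r
from scipy.spatial.transform import Slerp
OB['salt']=cyl(.62,.127,.022,.09);OB['tomato']=cyl(.362,-.352,.028,.057);OB['garlic']=cyl(.357,.254,.028,.054)
def cur():
    s=r.get_state();return np.array(s["tcp_pos"]),R.from_euler('xyz',s["eef_rot"],degrees=True).as_matrix()
def rel(p0,M0,p,M):
    t=M0.T@(p-p0)/.5;w=R.from_matrix(M0.T@M).as_rotvec()/2/np.pi
    return np.round(t,4).tolist(),np.round(w,4).tolist()
def check(p0,M0,p,M,g,b,n=9):
    S=Slerp([0,1],R.from_matrix([M0,M]));best=(9,)
    for f in np.linspace(0,1,n):
        c=clear(p0+(p-p0)*f,S(f).as_matrix(),g,b);k=min(c,key=c.get);best=min(best,(round(float(c[k]),3),k,round(float(f),2)))
    return best
def pose(b,az,th,g,back=0,ph=0):
    M=tool(az,th,ph);p=place(np.array(b),M,g,az,0)[0];a=np.radians(az);return p-back*np.array([np.cos(a),np.sin(a),0]),M
def plan(way,g,b=None):
    p0,M0=cur();p,M=p0,M0
    for q,N,bb in way:
        print(np.round(q,4),rel(p0,M0,q,N),'clr',check(p,M,q,N,g,np.array(bb)));p,M=q,N
E
python3 - <<'E'
from go import *
b=np.array([.439,-.174]);up=np.array([0,0,.2])
for az in(30,35,40):
  for back in(.02,.03):
    q,N=pose(b,az,46,.044,back);print(az,back)
    plan([(q+up-[.06,.06,0],N,b),(q+up,N,b),(q+up/2,N,b),(q,N,b)],.044)
E
```

```text
30 0.02
[ 0.3389 -0.2571  0.2108] ([-0.4868, 0.6521, 0.0315], [-0.0135, -0.1273, -0.0317]) clr (0.091, 'red', 1.0)
[ 0.3989 -0.1971  0.2108] ([-0.6379, 0.7293, 0.0315], [-0.0135, -0.1273, -0.0317]) clr (0.063, 'blue', 1.0)
[ 0.3989 -0.1971  0.1108] ([-0.6379, 0.7293, 0.2315], [-0.0135, -0.1273, -0.0317]) clr (0.049, 'blue', 0.38)
[ 0.3989 -0.1971  0.0108] ([-0.6379, 0.7293, 0.4315], [-0.0135, -0.1273, -0.0317]) clr (-0.005, 'tomato', 1.0)
30 0.03
[ 0.3303 -0.2621  0.2108] ([-0.4672, 0.6479, 0.0315], [-0.0135, -0.1273, -0.0317]) clr (0.097, 'red', 1.0)
[ 0.3903 -0.2021  0.2108] ([-0.6183, 0.7251, 0.0315], [-0.0135, -0.1273, -0.0317]) clr (0.07, 'blue', 1.0)
[ 0.3903 -0.2021  0.1108] ([-0.6183, 0.7251, 0.2315], [-0.0135, -0.1273, -0.0317]) clr (0.058, 'blue', 0.38)
[ 0.3903 -0.2021  0.0108] ([-0.6183, 0.7251, 0.4315], [-0.0135, -0.1273, -0.0317]) clr (-0.007, 'tomato', 1.0)
35 0.02
[ 0.3411 -0.2605  0.2108] ([-0.4888, 0.6442, 0.0315], [-0.019, -0.1268, -0.0449]) clr (0.082, 'red', 1.0)
[ 0.4011 -0.2005  0.2108] ([-0.6399, 0.7215, 0.0315], [-0.019, -0.1268, -0.0449]) clr (0.055, 'blue',
[... 837 characters left out ...]
6, -0.1262, -0.058]) clr (0.047, 'blue', 1.0)
[ 0.4036 -0.2037  0.1108] ([-0.6426, 0.7139, 0.2315], [-0.0246, -0.1262, -0.058]) clr (0.028, 'blue', 0.38)
[ 0.4036 -0.2037  0.0108] ([-0.6426, 0.7139, 0.4315], [-0.0246, -0.1262, -0.058]) clr (-0.003, 'tomato', 1.0)
40 0.03
[ 0.3359 -0.2702  0.2108] ([-0.473, 0.6291, 0.0315], [-0.0246, -0.1262, -0.058]) clr (0.078, 'red', 1.0)
[ 0.3959 -0.2102  0.2108] ([-0.6241, 0.7064, 0.0315], [-0.0246, -0.1262, -0.058]) clr (0.054, 'blue', 1.0)
[ 0.3959 -0.2102  0.1108] ([-0.6241, 0.7064, 0.2315], [-0.0246, -0.1262, -0.058]) clr (0.037, 'blue', 0.38)
[ 0.3959 -0.2102  0.0108] ([-0.6241, 0.7064, 0.4315], [-0.0246, -0.1262, -0.058]) clr (-0.01, 'tomato', 1.0)
```

```bash
python3 - <<'E'
from go import *
b=np.array([.439,-.174])
for az in(0,10,20,30,40,45):
  for th in(32,36,40,46):
    o=[]
    for back in(0,.012,.02):
      q,N=pose(b,az,th,.044,back);c=clear(q,N,.044,b);o.append({k:round(float(v),3) for k,v in c.items() if v<.03})
    print(az,th,o)
E
```

```text
0 32 [{'self': 0.004}, {'self': 0.013}, {'self': 0.021}]
0 36 [{'self': 0.007}, {'self': 0.018}, {'self': 0.026}]
0 40 [{'self': 0.011}, {'self': 0.022}, {}]
0 46 [{'self': 0.017, 'table': 0.029}, {'self': 0.029, 'table': 0.029}, {'table': 0.029}]
10 32 [{'self': 0.004}, {'self': 0.013}, {'self': 0.021}]
10 36 [{'self': 0.007}, {'self': 0.018}, {'self': 0.026}]
10 40 [{'self': 0.011}, {'self': 0.023}, {}]
10 46 [{'self': 0.018, 'table': 0.029}, {'self': 0.03, 'table': 0.029}, {'table': 0.029}]
20 32 [{'tomato': 0.025, 'self': 0.004}, {'tomato': 0.019, 'self': 0.013}, {'tomato': 0.018, 'self': 0.021}]
20 36 [{'tomato': 0.021, 'self': 0.007}, {'tomato': 0.018, 'self': 0.018}, {'tomato': 0.017, 'self': 0.026}]
20 40 [{'tomato': 0.019, 'self': 0.011}, {'tomato': 0.017, 'self': 0.022}, {'tomato': 0.016}]
20 46 [{'tomato': 0.017, 'self': 0.018, 'table': 0.029}, {'tomato': 0.016, 'self': 0.029, 'table': 0.029}, {'tomato': 0.016, 'table': 0.029}]
30 32 [{'blue': 0.02, 'tomato': 0.024, 'self': 0.004}, {'blue': 0.029, 'tomato': 0.014, 'self': 0.013}, {'tomato': 0.009, 'self': 0.021}]
30 36 [{'
[... 860 characters left out ...]
}, {'blue': 0.023, 'tomato': 0.002, 'self': 0.029, 'table': 0.029}, {'blue': 0.029, 'tomato': -0.003, 'table': 0.029}]
45 32 [{'blue': 0.003, 'self': 0.004}, {'blue': 0.006, 'self': 0.013}, {'blue': 0.009, 'tomato': 0.025, 'self': 0.021}]
45 36 [{'blue': 0.004, 'self': 0.007}, {'blue': 0.007, 'tomato': 0.025, 'self': 0.018}, {'blue': 0.012, 'tomato': 0.018, 'self': 0.026}]
45 40 [{'blue': 0.006, 'tomato': 0.027, 'self': 0.011}, {'blue': 0.011, 'tomato': 0.018, 'self': 0.023}, {'blue': 0.014, 'tomato': 0.012}]
45 46 [{'blue': 0.008, 'tomato': 0.016, 'self': 0.018, 'table': 0.029}, {'blue': 0.015, 'tomato': 0.007, 'self': 0.03, 'table': 0.029}, {'blue': 0.019, 'tomato': 0.002, 'table': 0.029}]
```

```bash
python3 - <<'E'
from go import *
b=np.array([.439,-.174]);up=np.array([0,0,.2])
q,N=pose(b,40,36,.044,.015)
plan([(q+up-[.06,.06,0],N,b),(q+up,N,b),(q+up/2,N,b),(q,N,b)],.044)
E
```

```text
[ 0.3466 -0.2612  0.2096] ([-0.4988, 0.6396, 0.034], [-0.0193, -0.0987, -0.0593]) clr (0.068, 'red', 1.0)
[ 0.4066 -0.2012  0.2096] ([-0.6499, 0.7168, 0.034], [-0.0193, -0.0987, -0.0593]) clr (0.04, 'blue', 1.0)
[ 0.4066 -0.2012  0.1096] ([-0.6499, 0.7168, 0.234], [-0.0193, -0.0987, -0.0593]) clr (0.017, 'blue', 0.38)
[ 0.4066 -0.2012  0.0096] ([-0.6499, 0.7168, 0.434], [-0.0193, -0.0987, -0.0593]) clr (0.017, 'blue', 0.0)
```

Call:
{"op": "jog_arm", "data": {
  "travel": [
    [-0.07,0.09,0.005],
    [-0.14,0.18,0.01],
    [-0.21,0.27,0.015],
    [-0.285,0.365,0.02],
    [-0.355,0.455,0.024],
    [-0.425,0.545,0.029],
    [-0.499,0.64,0.034],
    [-0.499,0.64,0.034],
    [-0.575,0.678,0.034],
    [-0.65,0.717,0.034]
  ],
  "dr": [
    [-0.003,-0.014,-0.008],
    [-0.006,-0.028,-0.017],
    [-0.008,-0.042,-0.025],
    [-0.011,-0.056,-0.034],
    [-0.014,-0.07,-0.042],
    [-0.017,-0.085,-0.051],
    [-0.0193,-0.0987,-0.0593],
    [-0.0193,-0.0987,-0.0593],
    [-0.0193,-0.0987,-0.0593],
    [-0.0193,-0.0987,-0.0593]
  ],
  "claw": [0.5,0.5,0.5,0.5,0.5,0.5,0.5,0.5,0.5,0.5]
}}

```text
time_s: 2.45
tcp_pos: [0.4074, -0.2015, 0.2099]
eef_rot: [-180.0, 36.0, -140.1]
contact_force: [0.8, -0.6, 0.7]
gripper_width: 0.0439
gripper_force: 0.0
```

```bash
python3 - <<'E'
from go import *
from h import *
from go import R
b=np.array([.439,-.174])
s=r.get_state();print(s["time_s"],s["joints"],s["gripper_width"],s["contact_force"])
q,N=pose(b,40,36,.044,.015)
plan([(q+[0,0,.1],N,b),(q,N,b)],.044)
for n in("side","top"):
    c=r.capture(n);P=cloud(c);k=(np.hypot(P[...,0]-.43,P[...,1]+.165)<.05)&(P[...,2]>.02)&(P[...,2]<.11);print(circ(P[k],.0295).x,k.sum())
    cv2.imwrite(f"pics/{n}2.png",cv2.resize(c["pixels"][60:300,180:500,::-1],None,fx=2.4,fy=2.4))
E
```

```text
2.45 [-34.56811634   0.43445035 -21.32869303 -39.20585199 -63.47008097
   1.06757484] 0.04390845684565364 [ 0.8235152  -0.59313907  0.74472025]
[ 0.4066 -0.2012  0.1096] ([0.1184, 0.0017, 0.1619], [-0.0003, -0.0001, -0.0002]) clr (0.017, 'blue', 0.38)
[ 0.4066 -0.2012  0.0096] ([0.2359, 0.0018, 0.3238], [-0.0003, -0.0001, -0.0002]) clr (0.017, 'blue', 0.0)
[ 0.43752342 -0.17397056] 407
[ 0.44037335 -0.17421605] 127
```

View pics/side2.png

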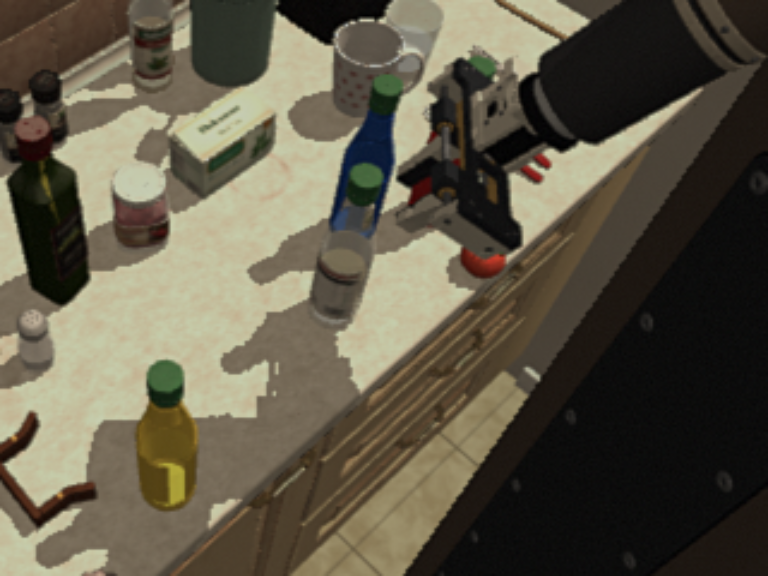

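Call:
{"op": "jog_arm", "data": {
  "travel": [
    [0.03,0,0.04],
    [0.06,0.001,0.08],
    [0.089,0.001,0.121],
    [0.118,0.002,0.162],
    [0.148,0.002,0.202],
    [0.177,0.002,0.243],
    [0.207,0.002,0.283],
    [0.225,0.002,0.308],
    [0.236,0.002,0.324],
    [0.236,0.002,0.324]
  ],
  "dr": [
    [0,0,0],
    [0,0,0],
    [0,0,0],
    [0,0,0],
    [0,0,0],
    [0,0,0],
    [0,0,0],
    [0,0,0],
    [0,0,0],
    [0,0,0]
  ],
  "claw": [0.5,0.5,0.5,0.5,0.5,0.5,0.5,0.5,0.5,0.5]
}}

```text
time_s: 3.8
tcp_pos: [0.4055, -0.2008, 0.0087]
eef_rot: [179.9, 36.0, -140.1]
contact_force: [-1.1, 0.0, 0.3]
gripper_width: 0.044
gripper_force: 0.0
```

```bash
cat >> go.py <<'E'
def rows(way,g):
    """way: list of (b,az,th) cradle poses; prints 10 rows, even in the list"""
    p0,M0=cur();T=[];D=[];w=np.array([[*b,az,th] for b,az,th in way]);
    d=np.r_[0,np.cumsum(np.linalg.norm(np.diff(w[:,:2],axis=0),axis=1)+1e-6)];cl=(9,)
    for u in np.linspace(0,d[-1],11)[1:]:
        v=[np.interp(u,d,w[:,i]) for i in range(4)];q,N=pose(v[:2],v[2],v[3],g)
        t,e=rel(p0,M0,q,N);T.append(np.round(t,3).tolist());D.append(np.round(e,4).tolist())
        c=clear(q,N,g,np.array(v[:2]));k=min(c,key=c.get);cl=min(cl,(round(float(c[k]),4),k,np.round(v,3).tolist()))
    print("travel",T);print("dr",D);print("clr",cl)
E
python3 - <<'E'
from go import *
s=r.get_state();print(s["time_s"],s["tcp_pos"],s["eef_rot"],s["contact_force"])
rows([((.428,-.183),40,36),((.439,-.174),40,36),((.462,-.138),40,40),((.486,-.095),40,44)],.044)
E
```

```text
3.8 [ 0.40547553 -0.2008372   0.00865062] [ 179.90830797   35.96439568 -140.06250938] [-1.07300428  0.03782493  0.28989908]
travel [[-0.02, -0.002, 0.013], [-0.037, 0.002, 0.025], [-0.054, 0.009, 0.036], [-0.071, 0.015, 0.048], [-0.088, 0.021, 0.06], [-0.104, 0.028, 0.072], [-0.12, 0.036, 0.083], [-0.137, 0.044, 0.095], [-0.153, 0.051, 0.106], [-0.169, 0.059, 0.118]]
dr [[0.0002, -0.0001, -0.0001], [0.0002, -0.0019, -0.0001], [0.0002, -0.0047, -0.0001], [0.0001, -0.0074, -0.0001], [0.0001, -0.0102, -0.0001], [0.0001, -0.0127, -0.0001], [0.0001, -0.0151, -0.0001], [0.0001, -0.0175, -0.0001], [0.0001, -0.0199, -0.0001], [0.0001, -0.0223, -0.0002]]
clr (0.0069, 'self', [0.436, -0.176, 40.0, 36.0])
```

Call:
{"op": "jog_arm", "data": {
  "travel": [
    [-0.02,-0.002,0.013],
    [-0.037,0.002,0.025],
    [-0.054,0.009,0.036],
    [-0.071,0.015,0.048],
    [-0.088,0.021,0.06],
    [-0.104,0.028,0.072],
    [-0.12,0.036,0.083],
    [-0.137,0.044,0.095],
    [-0.153,0.051,0.106],
    [-0.169,0.059,0.118]
  ],
  "dr": [
    [0,0,0],
    [0,-0.002,0],
    [0,-0.0047,0],
    [0,-0.0074,0],
    [0,-0.0102,0],
    [0,-0.0127,0],
    [0,-0.0151,0],
    [0,-0.0175,0],
    [0,-0.02,0],
    [0,-0.0223,0]
  ],
  "claw": [0.5,0.5,0.5,0.5,0.5,0.5,0.5,0.5,0.5,0.5]
}}

```text
time_s: 5.05
tcp_pos: [0.466, -0.1111, 0.0111]
eef_rot: [180.0, 44.1, -140.0]
contact_force: [-1.2, -0.5, -0.4]
gripper_width: 0.0439
gripper_force: 1.0
```

```bash
cat >> h.py <<'E'
def bot(a,b):
    for n in("side","top"):
        c=r.capture(n);P=cloud(c)
        o=r.regions_of("round_bottle",n);m=[d["pixels"] for d in o if len(P[d["pixels"]&(P[...,2]>.01)]) and np.hypot(*(np.median(P[d["pixels"]&(P[...,2]>.01)],0)[:2]-[a,b]))<.06]
        if not m:print(n,"none");continue
        k=m[0]&(P[...,2]>.02)&(P[...,2]<.115);u=m[0]&(P[...,2]>.2)
        print(n,np.round(circ(P[k],.0295).x,4),k.sum(),"cap",np.round(P[u].mean(0),3),P[u][:,2].max())
    return
E
python3 - <<'E'
from h import *
bot(.486,-.095)
s=r.get_state();print(s["time_s"],s["tcp_pos"],s["contact_force"],s["joints"])
from go import *
rows([((.486,-.095),40,44),((.489,-.06),50,46),((.491,0),78,46)],.044)
E
```

```text
side none
top [ 0.4875 -0.0957] 28 cap [ 0.477 -0.082  0.281] 0.7871249731006238
5.25 [ 0.4657579  -0.11140191  0.01112408] [-0.61463691 -1.13477024 -0.6135843 ] [-34.87680035  22.30412513 -29.50583028 -65.73825607 -47.41207482
  35.76686227]
travel [[-0.008, 0.01, 0.01], [-0.018, 0.021, 0.019], [-0.028, 0.032, 0.028], [-0.038, 0.043, 0.038], [-0.048, 0.053, 0.048], [-0.058, 0.063, 0.057], [-0.069, 0.074, 0.067], [-0.079, 0.084, 0.077], [-0.09, 0.095, 0.088], [-0.101, 0.106, 0.098]]
dr [[-0.0051, -0.0014, -0.0054], [-0.0104, -0.0029, -0.0107], [-0.0158, -0.0044, -0.016], [-0.0222, -0.0054, -0.0223], [-0.0309, -0.0054, -0.0311], [-0.0397, -0.0054, -0.0398], [-0.0484, -0.0054, -0.0485], [-0.0571, -0.0053, -0.0572], [-0.0658, -0.0053, -0.0659], [-0.0745, -0.0052, -0.0746]]
clr (0.0105, 'blue', [0.49, -0.029, 64.685, 46.0])
```

Call:
{"op": "jog_arm", "data": {
  "travel": [
    [-0.008,0.01,0.01],
    [-0.018,0.021,0.019],
    [-0.028,0.032,0.028],
    [-0.038,0.043,0.038],
    [-0.048,0.053,0.048],
    [-0.058,0.063,0.057],
    [-0.069,0.074,0.067],
    [-0.079,0.084,0.077],
    [-0.09,0.095,0.088],
    [-0.101,0.106,0.098]
  ],
  "dr": [
    [-0.005,-0.0014,-0.0054],
    [-0.0104,-0.003,-0.0107],
    [-0.0158,-0.0044,-0.016],
    [-0.0222,-0.0054,-0.0223],
    [-0.031,-0.0054,-0.0311],
    [-0.0397,-0.0054,-0.0398],
    [-0.0484,-0.0054,-0.0485],
    [-0.0571,-0.0053,-0.0572],
    [-0.0658,-0.0053,-0.0659],
    [-0.0745,-0.0052,-0.0746]
  ],
  "claw": [0.5,0.5,0.5,0.5,0.5,0.5,0.5,0.5,0.5,0.5]
}}

```text
time_s: 6.5
tcp_pos: [0.4855, -0.0251, 0.0109]
eef_rot: [180.0, 46.0, -101.7]
contact_force: [0.5, -1.6, -0.4]
gripper_width: 0.0437
gripper_force: 1.0
```

```bash
python3 - <<'E'
from h import *
bot(.491,0)
s=r.get_state();print(s["time_s"],s["tcp_pos"],s["eef_rot"],s["contact_force"],s["joints"])
from go import *
rows([((.491,0.),78,46),((.494,.06),88,46),((.4955,.1),90,48)],.044)
E
```

```text
side [ 0.4899 -0.0019] 390 cap [0.474 0.014 0.251] 0.9292010314304243
top none
6.7 [ 0.48527819 -0.02492587  0.01079624] [ 179.93346381   46.00099084 -102.0276294 ] [ 0.25975866  0.24853409 -0.23329538] [-21.02118642  30.36570298 -17.23946345 -52.13641088 -64.1246492
  42.207749  ]
travel [[-0.013, 0.001, 0.013], [-0.027, 0.002, 0.028], [-0.04, 0.004, 0.042], [-0.054, 0.006, 0.056], [-0.068, 0.007, 0.07], [-0.082, 0.009, 0.085], [-0.096, 0.012, 0.099], [-0.11, 0.015, 0.113], [-0.124, 0.018, 0.128], [-0.138, 0.021, 0.142]]
dr [[-0.0032, 0.0, -0.0033], [-0.0065, 0.0, -0.0065], [-0.0099, 0.0, -0.0097], [-0.0132, 0.0, -0.0129], [-0.0165, 0.0, -0.0161], [-0.0198, 0.0, -0.0193], [-0.0209, -0.0014, -0.0202], [-0.022, -0.0028, -0.0211], [-0.0231, -0.0041, -0.0219], [-0.0243, -0.0055, -0.0228]]
clr (0.0175, 'self', [0.493, 0.05, 86.332, 46.0])
```

Call:
{"op": "jog_arm", "data": {
  "travel": [
    [-0.013,0.001,0.013],
    [-0.027,0.002,0.028],
    [-0.04,0.004,0.042],
    [-0.054,0.006,0.056],
    [-0.068,0.007,0.07],
    [-0.082,0.009,0.085],
    [-0.096,0.012,0.099],
    [-0.11,0.015,0.113],
    [-0.124,0.018,0.128],
    [-0.138,0.021,0.142]
  ],
  "dr": [
    [-0.0032,0,-0.0033],
    [-0.0065,0,-0.0065],
    [-0.0099,0,-0.0097],
    [-0.0132,0,-0.0129],
    [-0.0165,0,-0.0161],
    [-0.0198,0,-0.0193],
    [-0.0209,-0.0014,-0.0202],
    [-0.022,-0.0028,-0.0211],
    [-0.0231,-0.0041,-0.0219],
    [-0.0243,-0.0055,-0.0228]
  ],
  "claw": [0.5,0.5,0.5,0.5,0.5,0.5,0.5,0.5,0.5,0.5]
}}

```text
time_s: 7.95
tcp_pos: [0.4958, 0.0738, 0.0111]
eef_rot: [-180.0, 48.0, -90.0]
contact_force: [0.2, -1.3, -1.7]
gripper_width: 0.0438
gripper_force: 0.9
```

```bash
python3 - <<'E'
from h import *
bot(.4955,.1)
s=r.get_state();print(s["time_s"],s["tcp_pos"],s["eef_rot"],s["contact_force"],s["joints"])
from go import *
for e in((93,58),(93,54),(95,58)):
    print(e);rows([((.4955,.1),90,48),((.4965,.13),92,52),((.498,.162),*e)],.044)
for n in("side","top"):
    c=r.capture(n);P=cloud(c)
    cv2.imwrite(f"pics/{n}3.png",cv2.resize(c["pixels"][110:300,110:350,::-1],None,fx=3,fy=3))
    for nm,a,b,rad,h in(("yellow",.404,.1215,.0295,.11),):
        k=(np.hypot(P[...,0]-a,P[...,1]-b)<.04)&(P[...,2]>.02)&(P[...,2]<h);print(nm,circ(P[k],rad).x)
E
```

```text
side [0.4952 0.0977] 316 cap [0.484 0.106 0.245] 0.9292010314304243
top none
8.15 [0.49577948 0.0735132  0.01126898] [-179.96775792   47.97172961  -90.00040133] [ 0.58366075  0.71393311 -0.02627513] [-10.26434518  32.1974912  -14.83721746 -52.90615904 -66.41653707
  42.98590639]
(93, 58)
travel [[-0.009, -0.0, 0.01], [-0.018, -0.001, 0.02], [-0.026, -0.002, 0.029], [-0.035, -0.003, 0.038], [-0.043, -0.003, 0.047], [-0.052, -0.004, 0.057], [-0.061, -0.005, 0.066], [-0.069, -0.006, 0.075], [-0.078, -0.006, 0.084], [-0.087, -0.007, 0.094]]
dr [[-0.0009, -0.0024, -0.0008], [-0.0018, -0.0047, -0.0015], [-0.0027, -0.007, -0.0022], [-0.0036, -0.0093, -0.003], [-0.0044, -0.0117, -0.0036], [-0.0049, -0.0149, -0.0039], [-0.0053, -0.0182, -0.0042], [-0.0058, -0.0214, -0.0045], [-0.0063, -0.0246, -0.0048], [-0.0068, -0.0279, -0.005]]
clr (0.0058, 'yellow', [0.498, 0.162, 93.0, 58.0])
(93, 54)
travel [[-0.009, -0.0, 0.01], [-0.018, -0.001, 0.02], [-0.026, -0.002, 0.029], [-0.035, -0.003, 0.038], [-0.043, -0.003, 0.047], [-0.052, -0.004, 0.056], [-0.06, -0.005, 0.066], [-0.068, -0.006, 0.075], [-0
[... 819 characters left out ...]
0.0047], [-0.0071, -0.0182, -0.0057], [-0.0085, -0.0214, -0.0066], [-0.0098, -0.0246, -0.0075], [-0.0112, -0.0278, -0.0084]]
clr (0.0046, 'salt', [0.498, 0.162, 95.0, 58.0])
yellow [0.40232159 0.12200098]h.py:14: RuntimeWarning: Mean of empty slice.
  m=q[:,:2].mean(0);return least_squares(f,m+0.015*m/np.linalg.norm(m),loss='soft_l1',f_scale=.003)
  ret = um.true_divide(
Traceback (most recent call last):
  File "h.py", line 14, in circ
    m=q[:,:2].mean(0);return least_squares(f,m+0.015*m/np.linalg.norm(m),loss='soft_l1',f_scale=.003)
                             ~~~~~~~~~~~~~^^^^^^^^^^^^^^^^^^^^^^^^^^^^^^^^^^^^^^^^^^^^^^^^^^^^^^^^^^^
ValueError: Initial guess is outside of provided bounds
```

View pics/side3.png

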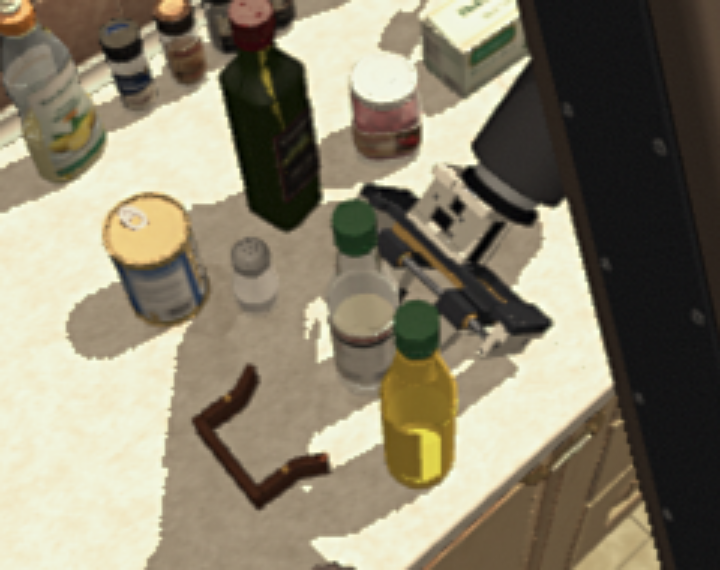

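Call:
{"op": "jog_arm", "data": {
  "travel": [
    [-0.009,0,0.01],
    [-0.018,-0.001,0.02],
    [-0.026,-0.002,0.029],
    [-0.035,-0.003,0.038],
    [-0.043,-0.003,0.047],
    [-0.052,-0.004,0.057],
    [-0.061,-0.005,0.066],
    [-0.069,-0.006,0.075],
    [-0.078,-0.006,0.084],
    [-0.078,-0.006,0.084]
  ],
  "dr": [
    [-0.0009,-0.0024,-0.0008],
    [-0.0018,-0.0047,-0.0015],
    [-0.0027,-0.007,-0.0022],
    [-0.0036,-0.0093,-0.003],
    [-0.0044,-0.0117,-0.0036],
    [-0.0049,-0.0149,-0.0039],
    [-0.0053,-0.0182,-0.0042],
    [-0.0058,-0.0214,-0.0045],
    [-0.0063,-0.0246,-0.0048],
    [-0.0063,-0.0246,-0.0048]
  ],
  "claw": [0.5,0.5,0.5,0.5,0.5,0.5,0.5,0.5,0.5,0.5]
}}

```text
time_s: 9.5
tcp_pos: [0.4988, 0.1309, 0.0118]
eef_rot: [180.0, 56.9, -87.2]
contact_force: [1.0, 0.1, -0.6]
gripper_width: 0.0439
gripper_force: 0.2
```

```bash
cat > fin.py <<'E'
from go import *
from h import bot
import sys
bot(.4977,.156)
s=r.get_state();print(s["time_s"],s["tcp_pos"],s["eef_rot"],s["contact_force"],s["joints"])
u=np.array([.0458,.999,0])
from scipy.optimize import differential_evolution as DE
def J(v,full=False):
    az,th,ph,g,s=v;o=0
    for b in(B,np.array([.498,.158])):
        M=tool(az,th,ph);q=place(b,M,g,87.4,s)
        if q is None:return 1
        cc=q[1];ca=np.degrees(np.arctan2(-cc[1],-cc[0]));rr=clear(q[0],M,g,b)
        if full:print(np.round(q[0],4),np.round(cc,3),round(float(ca)),{k:round(float(x),3) for k,x in rr.items() if x<.04})
        o=max(o,-min(rr.values())+.03+max(0,cc[2]-.0215)*5+max(0,abs(ca-87.4)-8)*.005)
    return o
for az,ph in(((95,130),(-8,8)),((85,120),(-50,-15))):
    o=min((DE(J,[az,(35,62),ph,(0,.06),(-.06,.06)],maxiter=60,popsize=14,seed=k,polish=False) for k in(1,2,3)),key=lambda o:o.fun)
    print(round(.03-o.fun,4),np.round(o.x,4).tolist());J(o.x,True)
E
python3 fin.py
```

```text
side [0.4969 0.154 ] 381 cap [0.484 0.161 0.248] 0.9292010314304243
top none
9.7 [0.4989518  0.13058072 0.01226102] [-179.93596732   56.80508778  -87.13597058] [0.09243474 0.38232161 0.47288048] [ -9.43723919  37.05725203 -12.53267969 -59.08120964 -72.42190987
  48.39129899]
0.0067 [114.777, 61.9273, -0.2082, 0.0322, 0.0322]
[0.4656 0.163  0.0125] [-0.003 -0.029  0.021] 85 {'yellow': 0.007, 'salt': 0.007, 'sq': 0.025, 'bay': 0.024, 'table': 0.009}
[0.4636 0.109  0.0125] [-0.003 -0.029  0.021] 85 {'yellow': 0.012, 'salt': 0.031, 'table': 0.009}
0.0021 [90.5748, 38.4058, -43.7649, 0.055, -0.0297]
[0.5289 0.1924 0.0291] [ 0.003 -0.029  0.022] 95 {'yellow': 0.002, 'salt': 0.014, 'tin': 0.02, 'sq': 0.04, 'bay': 0.014, 'self': 0.003, 'table': 0.022}
[0.5269 0.1384 0.0291] [ 0.003 -0.029  0.022] 95 {'yellow': 0.031, 'salt': 0.003, 'sq': 0.031, 'bay': 0.023, 'self': 0.003, 'table': 0.022}
```

```bash
python3 - <<'E'
from go import *
b=np.array([.498,.156]);u=np.array([.0458,.999,0])
p0,M0=cur();M=tool(115,60,0);g=.032
F=place(B,M,g,87.4,.032)
print(F);F=F[0]
pre=F-u*.08
plan([(p0-u*.05,M0,b),(pre+[0,0,.003],M,b)],g)
p=pre+[0,0,.0];
print([ (round(float(t),3),rel(pre,M,pre+u*t,M)[0]) for t in(.01,.02,.08)])
for t in(.06,.03,.01,0,-.003):
    print(t,{k:round(float(v),3) for k,v in clear(F-u*t,M,g,b if t>.05 else B-u[:2]*t).items() if v<.03})
E
```

```text
(array([0.4657277 , 0.16268628, 0.01222724]), array([-0.00274635, -0.02937188,  0.02045448]))
[0.4967 0.0806 0.0123] ([0.0545, 0.0095, -0.0833], [0.0, 0.0, 0.0]) clr (0.009, 'yellow', 0.0)
[0.4621 0.0828 0.0152] ([0.0453, 0.0784, -0.0802], [-0.0526, -0.0088, -0.0322]) clr (0.014, 'table', 1.0)
[(0.01, [-0.0089, -0.0093, 0.0153]), (0.02, [-0.0177, -0.0185, 0.0307]), (0.08, [-0.0709, -0.0742, 0.1228])]
0.06 {'yellow': 0.013, 'table': 0.011}
0.03 {'yellow': 0.004, 'salt': 0.02, 'table': 0.011}
0.01 {'yellow': 0.004, 'salt': 0.011, 'sq': 0.029, 'table': 0.011}
0 {'yellow': 0.006, 'salt': 0.006, 'sq': 0.024, 'bay': 0.024, 'table': 0.011}
-0.003 {'yellow': 0.004, 'salt': 0.005, 'sq': 0.023, 'bay': 0.021, 'table': 0.011}
```

Call:
{"op": "jog_arm", "data": {
  "travel": [
    [0.018,0.003,-0.028],
    [0.036,0.006,-0.056],
    [0.0545,0.0095,-0.083],
    [0.0545,0.0095,-0.083],
    [0.053,0.023,-0.083],
    [0.051,0.037,-0.082],
    [0.049,0.051,-0.081],
    [0.047,0.065,-0.081],
    [0.0453,0.0784,-0.08],
    [0.0453,0.0784,-0.08]
  ],
  "dr": [
    [0,0,0],
    [0,0,0],
    [0,0,0],
    [0,0,0],
    [-0.0105,-0.0018,-0.0064],
    [-0.021,-0.0035,-0.013],
    [-0.0316,-0.0053,-0.0193],
    [-0.042,-0.007,-0.0258],
    [-0.0526,-0.0088,-0.0322],
    [-0.0526,-0.0088,-0.0322]
  ],
  "claw": [0.5,0.5,0.5,0.364,0.364,0.364,0.364,0.364,0.364,0.364]
}}

```text
time_s: 10.95
tcp_pos: [0.4621, 0.0834, 0.0145]
eef_rot: [179.9, 60.0, -65.1]
contact_force: [-0.7, 0.4, 0.1]
gripper_width: 0.032
gripper_force: 0.0
```

```bash
python3 - <<'E'
from go import *
from h import *
from go import R
bot(.498,.156);c=r.capture("side");cv2.imwrite("pics/side4.png",cv2.resize(c["pixels"][110:300,110:350,::-1],None,fx=3,fy=3))
s=r.get_state();print(s["time_s"],s["tcp_pos"],s["contact_force"],s["joints"],s["gripper_width"])
b=np.array([.498,.156]);u=np.array([.0458,.999,0]);M=tool(115,60,0);F=place(B,M,.032,87.4,.032)[0];p0,M0=cur()
for t in(.08,.06,.04,.02,.01,0,-.003):print(t,rel(p0,M0,F-u*t,M))
P=cloud(c);k=(np.hypot(P[...,0]-.404,P[...,1]-.1215)<.04)&(P[...,2]>.02)&(P[...,2]<.11);print("yellow",circ(P[k],.0295).x)
E
```

```text
side [0.497 0.154] 381 cap [0.484 0.161 0.246] 0.9292010314304243h.py:14: RuntimeWarning: Mean of empty slice.
  m=q[:,:2].mean(0);return least_squares(f,m+0.015*m/np.linalg.norm(m),loss='soft_l1',f_scale=.003)
  ret = um.true_divide(
Traceback (most recent call last):
  File "h.py", line 21, in bot
    print(n,np.round(circ(P[k],.0295).x,4),k.sum(),"cap",np.round(P[u].mean(0),3),P[u][:,2].max())
                     ~~~~^^^^^^^^^^^^
  File "h.py", line 14, in circ
    m=q[:,:2].mean(0);return least_squares(f,m+0.015*m/np.linalg.norm(m),loss='soft_l1',f_scale=.003)
                             ~~~~~~~~~~~~~^^^^^^^^^^^^^^^^^^^^^^^^^^^^^^^^^^^^^^^^^^^^^^^^^^^^^^^^^^^
ValueError: Initial guess is outside of provided bounds
```

```bash
sed -i 's/for n in("side","top"):/for n in("side",):/' h.py; cat > f2.py <<'E'
from go import *
from h import *
from go import R
import sys
bot(*[float(x) for x in sys.argv[2:4]]);c=r.capture("side");cv2.imwrite(f"pics/{sys.argv[1]}.png",cv2.resize(c["pixels"][110:300,110:350,::-1],None,fx=3,fy=3))
s=r.get_state();print(s["time_s"],s["tcp_pos"],s["contact_force"],s["joints"],s["gripper_width"])
u=np.array([.0458,.999,0]);M=tool(115,60,0);F=place(B,M,.032,87.4,.032)[0];p0,M0=cur()
for t in(.08,.06,.04,.02,.01,0,-.003):print(t,rel(p0,M0,F-u*t,M))
P=cloud(c);k=(np.hypot(P[...,0]-.404,P[...,1]-.1215)<.04)&(P[...,2]>.02)&(P[...,2]<.11);print("yellow",circ(P[k],.0295).x)
E
python3 f2.py side4 .498 .156
```

```text
side [0.497  0.1539] 384 cap [0.483 0.162 0.249] 0.9292010314304243
11.3 [0.46203537 0.08245079 0.015157  ] [-0.23215414 -0.26824245 -0.67143929] [ -7.77902737  42.98814221  -4.0720932  -46.83626292 -87.29925053
  54.96655574] 0.03191318143353125
0.08 ([0.0048, -0.0003, 0.0034], [-0.0001, 0.0, -0.0001])
0.06 ([-0.0129, -0.0188, 0.0341], [-0.0001, 0.0, -0.0001])
0.04 ([-0.0307, -0.0373, 0.0648], [-0.0001, 0.0, -0.0001])
0.02 ([-0.0484, -0.0558, 0.0955], [-0.0001, 0.0, -0.0001])
0.01 ([-0.0573, -0.0651, 0.1109], [-0.0001, 0.0, -0.0001])
0 ([-0.0661, -0.0743, 0.1262], [-0.0001, 0.0, -0.0001])
-0.003 ([-0.0688, -0.0771, 0.1308], [-0.0001, 0.0, -0.0001])
yellow [0.40232857 0.12184788]
```

View pics/side4.png

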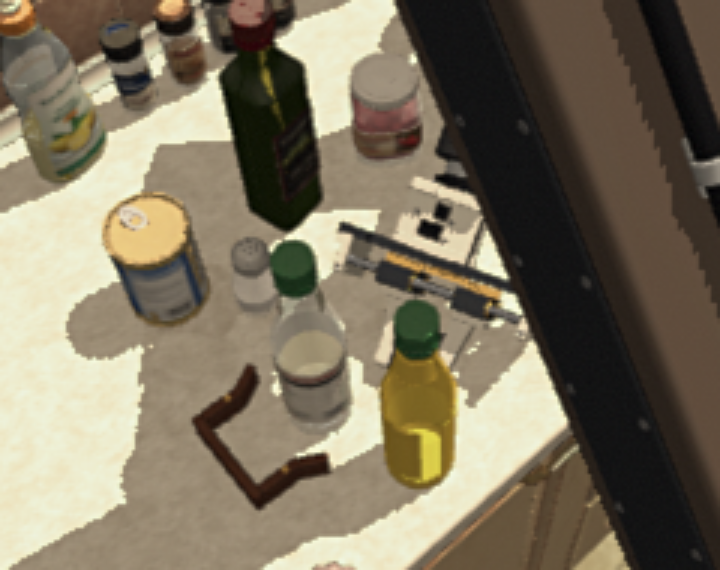

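Call:
{"op": "jog_arm", "data": {
  "travel": [
    [0.005,0,0.003],
    [-0.004,-0.01,0.019],
    [-0.013,-0.019,0.034],
    [-0.018,-0.024,0.043],
    [-0.023,-0.029,0.052],
    [-0.028,-0.034,0.06],
    [-0.033,-0.04,0.069],
    [-0.038,-0.045,0.078],
    [-0.043,-0.05,0.086],
    [-0.048,-0.056,0.095]
  ],
  "dr": [
    [0,0,0],
    [0,0,0],
    [0,0,0],
    [0,0,0],
    [0,0,0],
    [0,0,0],
    [0,0,0],
    [0,0,0],
    [0,0,0],
    [0,0,0]
  ],
  "claw": [0.364,0.364,0.364,0.364,0.364,0.364,0.364,0.364,0.364,0.364]
}}

```text
time_s: 12.55
tcp_pos: [0.4649, 0.1431, 0.012]
eef_rot: [179.9, 60.0, -65.1]
contact_force: [0.2, -2.0, 0.4]
gripper_width: 0.0321
gripper_force: 1.1
```

```bash
python3 f2.py side5 .499 .192
```

```text
side [0.5051 0.1828] 392 cap [0.494 0.188 0.243] 0.9292010314304243
12.7 [0.4649634  0.14328392 0.0120176 ] [-0.20538099  0.10239695 -1.26146935] [ -2.90721604  42.48380529  -5.05700418 -50.24686158 -84.56600731
  53.1759978 ] 0.031638841669876544
0.08 ([0.0532, 0.0564, -0.0931], [0.0001, 0.0001, -0.0])
0.06 ([0.0355, 0.0379, -0.0624], [0.0001, 0.0001, -0.0])
0.04 ([0.0178, 0.0193, -0.0317], [0.0001, 0.0001, -0.0])
0.02 ([0.0001, 0.0008, -0.001], [0.0001, 0.0001, -0.0])
0.01 ([-0.0088, -0.0085, 0.0143], [0.0001, 0.0001, -0.0])
0 ([-0.0176, -0.0178, 0.0297], [0.0001, 0.0001, -0.0])
-0.003 ([-0.0203, -0.0206, 0.0343], [0.0001, 0.0001, -0.0])
yellow [0.40247736 0.12199877]
```

View pics/side5.png

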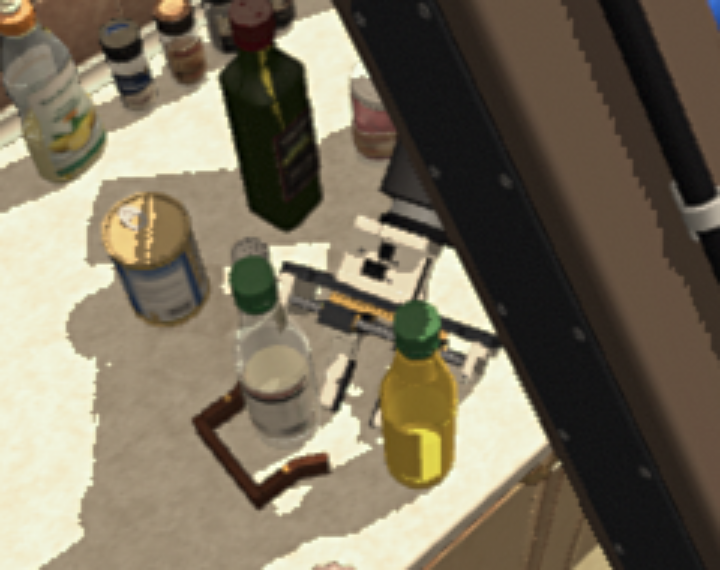

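```bash
python3 - <<'E'
from go import *
u=np.array([.0458,.999,0]);M=tool(115,60,0);p0,M0=cur()
b=np.array([.506,.183])
for g in(.05,.056,.062):
    for bb in(b,np.array([.506,.212]),np.array([.502,.212])):
        s=np.array(p0[:2]-bb)@np.array([-u[1],u[0]]);q=place(bb,M0,g,87.4,s);cc=q[1]
        print(g,bb,round(float((q[0]-p0)@u),4),np.round(cc,3),{k:round(float(v),3) for k,v in clear(q[0],M0,g,bb).items() if v<.03})
for t in(-.02,-.01,.01,.02,.03):print(t,rel(p0,M0,p0+u*t,M0)[0])
E
```

```text
0.05 [0.506 0.183] -0.0135 [-0.002 -0.029  0.02 ] {'yellow': 0.003, 'salt': 0.021, 'table': 0.011}
0.05 [0.506 0.212] 0.0155 [-0.001 -0.029  0.02 ] {'yellow': -0.001, 'salt': 0.008, 'sq': 0.026, 'table': 0.011}
0.05 [0.502 0.212] 0.0157 [ 0.003 -0.029  0.02 ] {'yellow': -0.001, 'salt': 0.008, 'sq': 0.026, 'table': 0.011}
0.056 [0.506 0.183] -0.0148 [ 0.001 -0.029  0.02 ] {'yellow': 0.003, 'salt': 0.022, 'table': 0.011}
0.056 [0.506 0.212] 0.0143 [ 0.002 -0.029  0.02 ] {'yellow': -0.003, 'salt': 0.009, 'sq': 0.027, 'table': 0.011}
0.056 [0.502 0.212] 0.0148 [ 0.006 -0.029  0.02 ] {'yellow': -0.003, 'salt': 0.008, 'sq': 0.026, 'table': 0.011}
0.062 [0.506 0.183] -0.0159 [ 0.003 -0.029  0.02 ] {'yellow': 0.002, 'salt': 0.023, 'table': 0.011}
0.062 [0.506 0.212] 0.0133 [ 0.005 -0.029  0.02 ] {'yellow': -0.003, 'salt': 0.009, 'sq': 0.027, 'table': 0.011}
0.062 [0.502 0.212] 0.0143 [ 0.009 -0.028  0.02 ] {'yellow': -0.003, 'salt': 0.009, 'sq': 0.027, 'table': 0.011}
-0.02 [0.0177, 0.0186, -0.0307]
-0.01 [0.0089, 0.0093, -0.0153]
0.01 [-0.0089, -0.0093, 0.0153]
0.02 [-0.0177, -0.0186, 0.0307]
0.03 [-0.0266, -0.0278, 0.046]
```

```bash
cat > d3.py <<'E'
from go import *
from scipy.optimize import differential_evolution as DE
OB['yellow']=cyl(.4035,.1215,.0295,.245)
def J(v,full=False):
    az,th,ph,g,s=v;o=-1
    for b in(np.array([.506,.212]),np.array([.506,.183])):
        M=tool(az,th,ph);q=place(b,M,g,87.4,s)
        if q is None:return 1
        cc=q[1];ca=np.degrees(np.arctan2(-cc[1],-cc[0]));rr=clear(q[0],M,g,b)
        if full:print(np.round(q[0],4),np.round(cc,3),round(float(ca)),{k:round(float(x),3) for k,x in rr.items() if x<.04})
        o=max(o,-min(rr.values())+max(0,cc[2]-.0215)*5+max(0,abs(ca-95)-5)*.005)
    return o
for az,ph in(((95,130),(-10,10)),((85,120),(-50,-15))):
    o=min((DE(J,[az,(35,62),ph,(0,.06),(-.06,.06)],maxiter=60,popsize=14,seed=k,polish=False) for k in(1,2,3)),key=lambda o:o.fun)
    print(round(-o.fun,4),np.round(o.x,4).tolist());J(o.x,True)
E
python3 d3.py
```

```text
0.0058 [112.4254, 61.8902, -0.0923, 0.0384, 0.0331]
[0.4707 0.163  0.0124] [ 0.    -0.029  0.021] 90 {'yellow': 0.006, 'salt': 0.006, 'sq': 0.028, 'bay': 0.025, 'table': 0.009}
[0.4707 0.134  0.0124] [ 0.    -0.029  0.021] 90 {'yellow': 0.006, 'salt': 0.017, 'sq': 0.039, 'table': 0.009}
0.0018 [85.0158, 38.1668, -47.6865, 0.0533, -0.0273]
[0.5324 0.1908 0.0297] [ 0.001 -0.029  0.022] 91 {'yellow': 0.002, 'salt': 0.014, 'tin': 0.021, 'bay': 0.016, 'self': 0.002, 'table': 0.021}
[0.5324 0.1618 0.0297] [ 0.001 -0.029  0.022] 91 {'yellow': 0.013, 'salt': 0.002, 'tin': 0.031, 'sq': 0.038, 'bay': 0.011, 'self': 0.002, 'table': 0.021}
```

```bash
python3 - <<'E'
from go import *
OB['yellow']=cyl(.4035,.1215,.0295,.245)
u=np.array([.0458,.999,0]);M=tool(112.5,61,0);g=.042;p0,M0=cur();b=np.array([.506,.183])
F=np.array([.471,.1625,.0122]);print(place(np.array([.506,.212]),M,g,87.4,(F[:2]-[.506,.212])@[-u[1],u[0]]))
print(rel(p0,M0,p0-u*.022,M0),rel(p0,M0,F-u*.045,M),check(p0,M0,F-u*.045,M,g,b))
for t in(.03,.02,.01,0,-.003):print(t,rel(F-u*.045,M,F-u*t,M)[0],{k:round(float(v),3) for k,v in clear(F-u*t,M,g,np.array([.506,.212-t])).items() if v<.02})
E
```

```text
(array([0.47100897, 0.16224346, 0.01230889]), array([ 0.00204939, -0.02942873,  0.02061777]))
([0.0195, 0.0204, -0.0338], [0.0, 0.0, 0.0]) ([0.0247, 0.0146, -0.0435], [0.0061, -0.0027, 0.0034]) (0.001, 'yellow', 0.0)
0.03 [-0.0132, -0.0127, 0.0238] {'yellow': 0.004, 'salt': 0.018, 'table': 0.01}
0.02 [-0.0219, -0.0212, 0.0396] {'yellow': 0.004, 'salt': 0.014, 'table': 0.01}
0.01 [-0.0307, -0.0297, 0.0554] {'yellow': 0.005, 'salt': 0.01, 'table': 0.01}
0 [-0.0395, -0.0382, 0.0713] {'yellow': 0.006, 'salt': 0.006, 'table': 0.01}
-0.003 [-0.0421, -0.0408, 0.076] {'yellow': 0.004, 'salt': 0.004, 'table': 0.01}
```

Back off, adjust and reopen the claw in this call. The push comes next.

Call:
{"op": "jog_arm", "data": {
  "travel": [
    [0.007,0.007,-0.012],
    [0.014,0.014,-0.024],
    [0.0195,0.02,-0.034],
    [0.0195,0.02,-0.034],
    [0.022,0.017,-0.039],
    [0.0247,0.0146,-0.0435],
    [0.0247,0.0146,-0.0435],
    [0.0247,0.0146,-0.0435],
    [0.0247,0.0146,-0.0435],
    [0.0247,0.0146,-0.0435]
  ],
  "dr": [
    [0,0,0],
    [0,0,0],
    [0,0,0],
    [0,0,0],
    [0.003,-0.0014,0.0017],
    [0.0061,-0.0027,0.0034],
    [0.0061,-0.0027,0.0034],
    [0.0061,-0.0027,0.0034],
    [0.0061,-0.0027,0.0034],
    [0.0061,-0.0027,0.0034]
  ],
  "claw": [0.364,0.364,0.364,0.364,0.364,0.364,0.477,0.477,0.477,0.477]
}}

```text
time_s: 13.95
tcp_pos: [0.4689, 0.1171, 0.0122]
eef_rot: [180.0, 61.0, -67.5]
contact_force: [-0.8, 0.7, 0.5]
gripper_width: 0.0417
gripper_force: 0.0
```

```bash
cat > f3.py <<'E'
from go import *
from h import *
import sys
from go import R
bot(*[float(x) for x in sys.argv[1:3]])
u=np.array([.0458,.999,0]);M=tool(112.5,61,0);F=np.array([.471,.1625,.0122]);p0,M0=cur()
s=r.get_state();print(s["time_s"],s["tcp_pos"],s["contact_force"],s["gripper_width"])
for t in(.04,.03,.02,.01,.0,-.003,-.006):print(t,rel(p0,M0,F-u*t,M))
E
python3 f3.py .505 .183
```

```text
side [0.5054 0.1834] 396 cap [0.494 0.189 0.245] 0.9292010314304243
14.05 [0.46887358 0.11712216 0.01217877] [ 0.77128266  0.56860472 -1.35595035] 0.04154069552469376
0.04 ([-0.0048, -0.0047, 0.0085], [0.0, -0.0001, -0.0])
0.03 ([-0.0136, -0.0132, 0.0244], [0.0, -0.0001, -0.0])
0.02 ([-0.0224, -0.0217, 0.0402], [0.0, -0.0001, -0.0])
0.01 ([-0.0311, -0.0302, 0.056], [0.0, -0.0001, -0.0])
0.0 ([-0.0399, -0.0387, 0.0719], [0.0, -0.0001, -0.0])
-0.003 ([-0.0426, -0.0412, 0.0766], [0.0, -0.0001, -0.0])
-0.006 ([-0.0452, -0.0438, 0.0814], [0.0, -0.0001, -0.0])
```

Call:
{"op": "jog_arm", "data": {
  "travel": [
    [-0.007,-0.007,0.012],
    [-0.0136,-0.013,0.0244],
    [-0.017,-0.016,0.03],
    [-0.02,-0.019,0.036],
    [-0.0225,-0.0217,0.04],
    [-0.0255,-0.0245,0.046],
    [-0.0285,-0.0275,0.051],
    [-0.031,-0.03,0.056],
    [-0.034,-0.033,0.061],
    [-0.036,-0.035,0.065]
  ],
  "dr": [
    [0,0,0],
    [0,0,0],
    [0,0,0],
    [0,0,0],
    [0,0,0],
    [0,0,0],
    [0,0,0],
    [0,0,0],
    [0,0,0],
    [0,0,0]
  ],
  "claw": [0.477,0.477,0.477,0.477,0.477,0.477,0.477,0.477,0.477,0.477]
}}

```text
time_s: 15.3
tcp_pos: [0.4708, 0.1582, 0.0121]
eef_rot: [180.0, 61.0, -67.5]
contact_force: [-0.1, -2.6, 0.8]
gripper_width: 0.0416
gripper_force: 1.3
```

```bash
python3 f3.py .504 .206; python3 f2.py side6 .504 .206 | tail -1
```

```text
side [0.508  0.2019] 387 cap [0.497 0.206 0.242] 0.9292010314304243
15.4 [0.47080407 0.15835258 0.01217254] [ 0.15988258 -0.87213701  0.90412319] 0.04161101197049327
0.04 ([0.0314, 0.0304, -0.0568], [0.0, -0.0, -0.0])
0.03 ([0.0227, 0.0219, -0.041], [0.0, -0.0, -0.0])
0.02 ([0.0139, 0.0134, -0.0251], [0.0, -0.0, -0.0])
0.01 ([0.0051, 0.005, -0.0093], [0.0, -0.0, -0.0])
0.0 ([-0.0037, -0.0035, 0.0065], [0.0, -0.0, -0.0])
-0.003 ([-0.0063, -0.0061, 0.0113], [0.0, -0.0, -0.0])
-0.006 ([-0.009, -0.0086, 0.016], [0.0, -0.0, -0.0])
yellow [0.40244802 0.12207452]
```

View pics/side6.png

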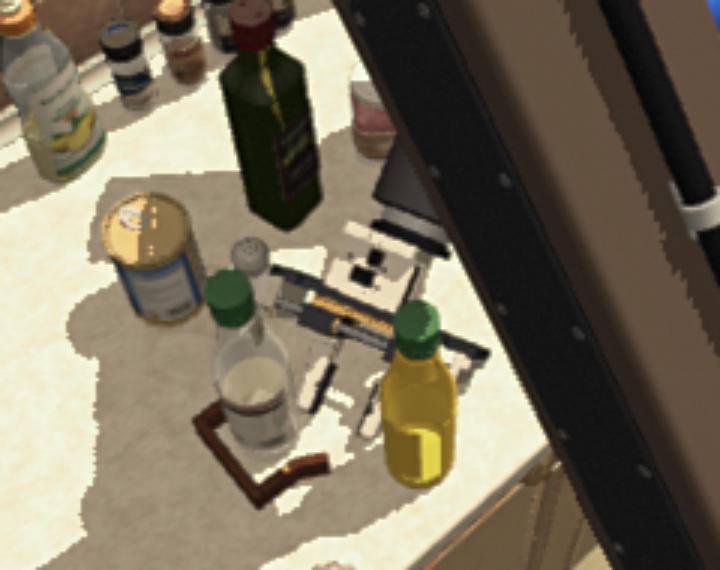

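Call:
{"op": "jog_arm", "data": {
  "travel": [
    [-0.001,-0.001,0.002],
    [-0.002,-0.002,0.004],
    [-0.003,-0.003,0.0055],
    [-0.004,-0.0035,0.007],
    [-0.005,-0.0045,0.0085],
    [-0.0055,-0.0055,0.01],
    [-0.0065,-0.006,0.0115],
    [-0.007,-0.007,0.013],
    [-0.007,-0.007,0.013],
    [-0.007,-0.007,0.013]
  ],
  "dr": [
    [0,0,0],
    [0,0,0],
    [0,0,0],
    [0,0,0],
    [0,0,0],
    [0,0,0],
    [0,0,0],
    [0,0,0],
    [0,0,0],
    [0,0,0]
  ],
  "claw": [0.477,0.477,0.477,0.477,0.477,0.477,0.477,0.477,0.477,0.477]
}}

```text
time_s: 16.8
tcp_pos: [0.4709, 0.1662, 0.0121]
eef_rot: [179.9, 61.0, -67.5]
contact_force: [-1.7, -3.8, 2.2]
gripper_width: 0.0417
gripper_force: 1.9
```

```bash
python3 f3.py .504 .206
```

```text
side [0.509  0.2096] 385 cap [0.495 0.216 0.249] 0.9292010314304243
16.9 [0.47095942 0.16616306 0.01210145] [-1.41530343 -5.04636423  1.8831895 ] 0.0418776008706284
0.04 ([0.0383, 0.0367, -0.0694], [0.0001, 0.0, -0.0001])
0.03 ([0.0295, 0.0282, -0.0535], [0.0001, 0.0, -0.0001])
0.02 ([0.0207, 0.0197, -0.0377], [0.0001, 0.0, -0.0001])
0.01 ([0.0119, 0.0112, -0.0219], [0.0001, 0.0, -0.0001])
0.0 ([0.0031, 0.0027, -0.006], [0.0001, 0.0, -0.0001])
-0.003 ([0.0005, 0.0002, -0.0013], [0.0001, 0.0, -0.0001])
-0.006 ([-0.0021, -0.0024, 0.0035], [0.0001, 0.0, -0.0001])
```

Call:
{"op": "jog_arm", "data": {
  "travel": [
    [-0.0005,-0.0005,0.001],
    [-0.001,-0.001,0.002],
    [-0.0015,-0.0015,0.003],
    [-0.002,-0.002,0.0035],
    [-0.002,-0.002,0.0035],
    [-0.002,-0.002,0.0035],
    [-0.002,-0.002,0.0035],
    [-0.002,-0.002,0.0035],
    [-0.002,-0.002,0.0035],
    [-0.002,-0.002,0.0035]
  ],
  "dr": [
    [0,0,0],
    [0,0,0],
    [0,0,0],
    [0,0,0],
    [0,0,0],
    [0,0,0],
    [0,0,0],
    [0,0,0],
    [0,0,0],
    [0,0,0]
  ],
  "claw": [0.477,0.477,0.477,0.477,0.477,0.477,0.477,0.477,0.477,0.477]
}}

```text
time_s: 18.15
tcp_pos: [0.4709, 0.1683, 0.0121]
eef_rot: [179.9, 61.0, -67.6]
contact_force: [-1.6, -5.5, 2.4]
gripper_width: 0.0416
gripper_force: 2.2
```

```bash
python3 f3.py .504 .206|head -2;  python3 f2.py side7 .504 .206 | tail -1
```

```text
side [0.5091 0.2116] 395 cap [0.498 0.216 0.243] 0.9292010314304243
18.25 [0.47088039 0.16830973 0.01210903] [-2.15373604 -5.12866357  2.89775005] 0.04188108294422677
yellow [0.40190844 0.12688172]
```

View pics/side7.png

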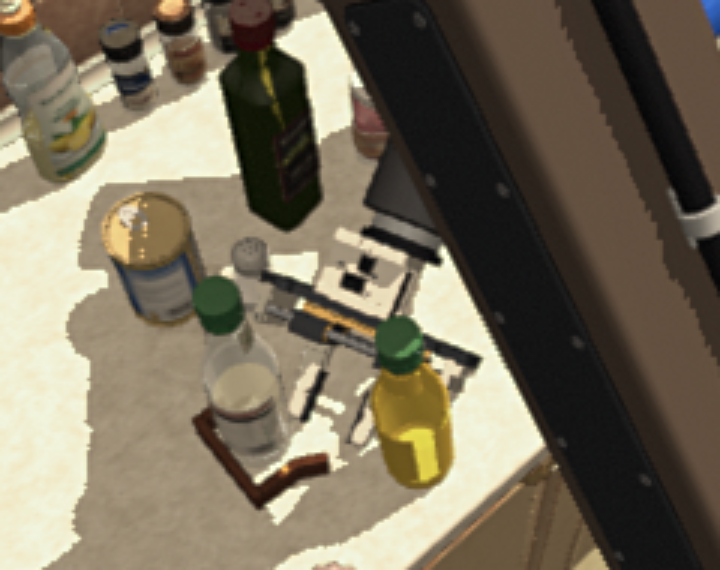

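Call:
{"op": "jog_arm", "data": {
  "travel": [
    [0.001,0.001,-0.002],
    [0.002,0.002,-0.004],
    [0.003,0.003,-0.0055],
    [0.0045,0.004,-0.008],
    [0.006,0.0055,-0.0105],
    [0.0075,0.007,-0.013],
    [0.009,0.0085,-0.016],
    [0.0105,0.01,-0.019],
    [0.0125,0.012,-0.0225],
    [0.0125,0.012,-0.0225]
  ],
  "dr": [
    [0,0,0],
    [0,0,0],
    [0,0,0],
    [0,0,0],
    [0,0,0],
    [0,0,0],
    [0,0,0],
    [0,0,0],
    [0,0,0],
    [0,0,0]
  ],
  "claw": [0.477,0.477,0.477,0.477,0.477,0.477,0.477,0.477,0.477,0.477]
}}

```text
time_s: 19.65
tcp_pos: [0.4708, 0.1541, 0.012]
eef_rot: [180.0, 61.0, -67.5]
contact_force: [0.1, 0.2, 0.2]
gripper_width: 0.0418
gripper_force: 0.0
```

```bash
cat > cyl.py <<'E'
from h import *
c=r.capture("side");P=cloud(c)
def fit(nm,x,y):
    for lo,hi in((.015,.05),(.05,.085),(.085,.12)):
        k=(np.hypot(P[...,0]-x,P[...,1]-y)<.042)&(P[...,2]>lo)&(P[...,2]<hi);s=circ(P[k],.0295);print(nm,lo,np.round(s.x,4),k.sum(),round(float(np.median(abs(s.fun))),4))
fit("yellow",.403,.122);fit("bottle",.508,.211)
for nm,x,y in(("yellow",.403,.122),("bottle",.508,.211)):
    k=(np.hypot(P[...,0]-x,P[...,1]-y)<.045)&(P[...,2]>.225)&(P[...,2]<.26);print(nm,"cap",np.round(P[k].mean(0),4),k.sum())
s=r.get_state();print(s["time_s"],s["tcp_pos"],s["contact_force"])
cv2.imwrite("pics/now.png",cv2.resize(c["pixels"][110:300,110:350,::-1],None,fx=3,fy=3))
E
python3 cyl.py
```

```text
yellow 0.015 [0.4033 0.1225] 133 0.0007
yellow 0.05 [0.4024 0.122 ] 134 0.0004
yellow 0.085 [0.4023 0.1219] 158 0.0005
bottle 0.015 [0.51   0.2154] 205 0.0025
bottle 0.05 [0.509  0.2116] 151 0.0004
bottle 0.085 [0.5092 0.2116] 172 0.0004
yellow cap [0.3995 0.1244 0.2406] 235
bottle cap [0.5058 0.2128 0.2403] 235
19.7 [0.47079893 0.15417871 0.01204018] [ 0.79625099 -0.80220923 -0.28858193]
```

View pics/now.png

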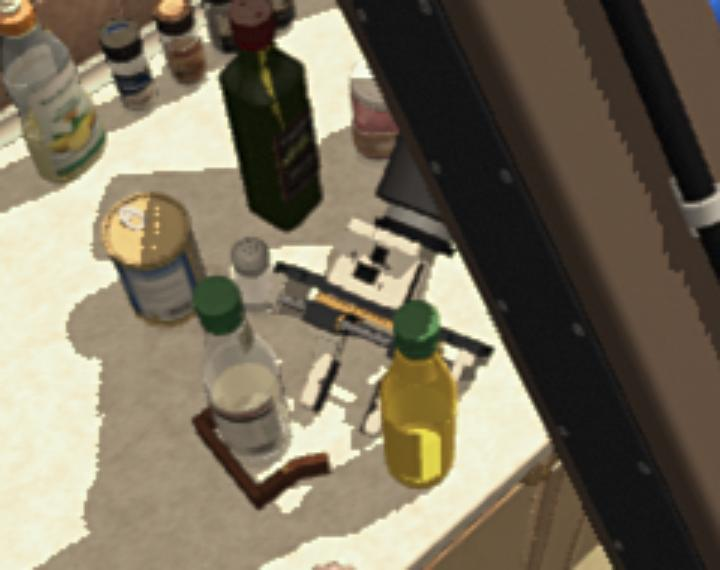

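```bash
cat > d4.py <<'E'
from go import *
from scipy.optimize import differential_evolution as DE
OB['yellow']=cyl(.4035,.122,.0295,.245)
q=np.load("bay.npy");a=np.radians(-2.62);d=(q[:,:2]-B)@C
m=(abs(d[:,0])<.03)&(d[:,1]>.02)&(q[:,2]>.026);print("endwall y'",np.percentile(d[m,1],[0,3,50,97,100]),m.sum())
b0=np.array([.509,.214]);w=np.array([.0458,.999])
def J(v,full=False):
    az,th,ph,g,d,s=v;o=-1
    M=tool(az,th,ph);q=place(b0,M,g,d,s)
    if q is None:return 1
    cc=q[1];ca=np.degrees(np.arctan2(-cc[1],-cc[0]))
    dv=np.r_[np.cos(np.radians(d)),np.sin(np.radians(d)),0]
    for t in(-.002,.012,.03):
        rr=clear(q[0]-dv*t,M,g,b0)
        if t<0:rr['self']=max(rr['self'],.02) if rr['self']>.003 else rr['self']
        if full:print(np.round(q[0]-dv*t,4),np.round(cc,3),round(float(ca)),{k:round(float(x),3) for k,x in rr.items() if x<.04})
        o=max(o,-min(rr.values()))
    return o+max(0,cc[2]-.0215)*5+max(0,abs(ca-100)-18)*.005
for az,ph in(((60,110),(-75,-30)),((90,130),(-30,10)),((110,170),(-30,30))):
    o=min((DE(J,[az,(22,62),ph,(0,.086),(70,120),(-.07,.07)],maxiter=60,popsize=14,seed=k,polish=False) for k in(1,2,3)),key=lambda o:o.fun)
    print(round(-o.fun,4),np.round(o.x,4).tolist());J(o.x,True)
E
python3 d4.py
```

```text
endwall y' [0.0297918  0.03041171 0.03450764 0.03909516 0.03971645] 115
0.0101 [70.4011, 48.3075, -57.8854, 0.0856, 78.5108, -0.0535]
[0.5607 0.2    0.0481] [ 0.012 -0.027  0.022] 113 {'yellow': 0.01, 'salt': 0.011, 'tin': 0.03, 'bay': 0.01, 'self': 0.02, 'table': 0.015}
[0.5579 0.1862 0.0481] [ 0.012 -0.027  0.022] 113 {'yellow': 0.011, 'salt': 0.01, 'tin': 0.035, 'bay': 0.019, 'self': 0.018, 'table': 0.015}
[0.5544 0.1686 0.0481] [ 0.012 -0.027  0.022] 113 {'yellow': 0.014, 'salt': 0.016, 'bay': 0.035, 'self': 0.032, 'table': 0.015}
0.0049 [113.5189, 61.9564, -0.4142, 0.0426, 103.0353, 0.0505]
[0.4684 0.1656 0.0127] [-0.003 -0.029  0.021] 84 {'yellow': 0.005, 'salt': 0.005, 'sq': 0.026, 'bay': 0.023, 'self': 0.039, 'table': 0.009}
[0.4716 0.1519 0.0127] [-0.003 -0.029  0.021] 84 {'yellow': 0.005, 'salt': 0.007, 'sq': 0.028, 'bay': 0.037, 'table': 0.009}
[0.4756 0.1344 0.0127] [-0.003 -0.029  0.021] 84 {'yellow': 0.008, 'salt': 0.011, 'sq': 0.031, 'table': 0.009}
0.0023 [127.6233, 27.5748, -3.9584, 0.0836, 73.3291, 0.0122]
[0.474  0.1395 0.0104] [ 0.006 -0.029  0.017] 102 {'yellow': 0.003, 'salt': 0.002, 'bay': 0.02, 'self': 0.002}
[0.4699 0.1261 0.0104] [ 0.006 -0.029  0.017] 102 {'yellow': 0.009, 'salt': 0.003, 'sq': 0.037, 'bay': 0.031, 'self': 0.009}
[0.4648 0.1088 0.0104] [ 0.006 -0.029  0.017] 102 {'yellow': 0.018, 'salt': 0.013, 'sq': 0.036, 'self': 0.018}
```

```bash
cat > d5.py <<'E'
from go import *
OB['yellow']=cyl(.4035,.122,.0295,.245)
M=tool(70.4,48.3,-57.9);g=.0856;b=np.array([.509,.214]);q=place(b,M,g,78.5,-.0535);F=q[0]
dv=np.r_[np.cos(np.radians(78.5)),np.sin(np.radians(78.5)),0];u=np.array([.0458,.999,0]);bb=np.array([.51,.212])
if __name__=="__main__":
    pts=fpts(g)@M.T;print("lowest finger pts",np.round(pts[pts[:,2].argmin()],3),F)
    p0,M0=cur()
    for k,h in((.06,.0),(.1,.02),(.1,.05)):
        A=p0-u*.09+[0,0,h];E=F-dv*k+[0,0,h]
        print(k,h);plan([(p0-u*.03,M0,bb),(A,M0,bb),(E,M,bb),(F-dv*.03,M,bb),(F,M,bb)],g)
E
python3 d5.py
```

```text
lowest finger pts [-0.038 -0.028 -0.044] [0.56034537 0.1980225  0.04812233]
0.06 0.0
[0.4694 0.1242 0.012 ] ([0.0264, 0.0255, -0.0475], [0.0, 0.0, 0.0]) clr (-0.006, 'yellow', 0.12)
[0.4667 0.0643 0.012 ] ([0.0791, 0.0764, -0.1425], [0.0, 0.0, 0.0]) clr (0.004, 'yellow', 0.0)
[0.5484 0.1392 0.0481] ([-0.021, -0.1319, -0.1111], [0.0677, 0.0761, -0.0877]) clr (0.01, 'salt', 0.88)
[0.5544 0.1686 0.0481] ([-0.0451, -0.1655, -0.0676], [0.0677, 0.0761, -0.0877]) clr (0.01, 'salt', 0.0)
[0.5603 0.198  0.0481] ([-0.0692, -0.199, -0.0241], [0.0677, 0.0761, -0.0877]) clr (0.007, 'self', 1.0)
0.1 0.02
[0.4694 0.1242 0.012 ] ([0.0264, 0.0255, -0.0475], [0.0, 0.0, 0.0]) clr (-0.006, 'yellow', 0.12)
[0.4667 0.0643 0.032 ] ([0.0441, 0.0764, -0.1619], [0.0, 0.0, 0.0]) clr (0.004, 'yellow', 0.0)
[0.5404 0.1    0.0681] ([-0.0238, -0.0872, -0.1885], [0.0677, 0.0761, -0.0877]) clr (0.017, 'salt', 0.88)
[0.5544 0.1686 0.0481] ([-0.0451, -0.1655, -0.0676], [0.0677, 0.0761, -0.0877]) clr (0.01, 'salt', 0.25)
[0.5603 0.198  0.0481] ([-0.0692, -0.199, -0.0241], [0.0677, 0.0761, -0.0877]) clr (0.007, 'self', 1.0)
0.1 0.05
[0.4694 0.1242 0.012 ] ([0.0264, 0.0255, -0.0475], [0.0, 0.0, 0.0]) clr (-0.006, 'yellow', 0.12)
[0.4667 0.0643 0.062 ] ([-0.0084, 0.0764, -0.191], [0.0, 0.0, 0.0]) clr (0.002, 'yellow', 0.12)
[0.5404 0.1    0.0981] ([-0.0762, -0.0872, -0.2176], [0.0677, 0.0761, -0.0877]) clr (0.035, 'salt', 0.75)
[0.5544 0.1686 0.0481] ([-0.0451, -0.1655, -0.0676], [0.0677, 0.0761, -0.0877]) clr (0.014, 'yellow', 1.0)
[0.5603 0.198  0.0481] ([-0.0692, -0.199, -0.0241], [0.0677, 0.0761, -0.0877]) clr (0.007, 'self', 1.0)
```

Call:
{"op": "jog_arm", "data": {
  "travel": [
    [0.013,0.013,-0.024],
    [0.0264,0.0255,-0.0475],
    [0.035,0.051,-0.105],
    [0.0441,0.0764,-0.162],
    [0.03,0.044,-0.167],
    [0.017,0.011,-0.173],
    [0.003,-0.022,-0.178],
    [-0.01,-0.055,-0.183],
    [-0.0238,-0.0872,-0.1885],
    [-0.0238,-0.0872,-0.1885]
  ],
  "dr": [
    [0,0,0],
    [0,0,0],
    [0,0,0],
    [0,0,0],
    [0.0135,0.0152,-0.0175],
    [0.027,0.0304,-0.035],
    [0.0406,0.0457,-0.0526],
    [0.0542,0.0609,-0.0702],
    [0.0677,0.0761,-0.0877],
    [0.0677,0.0761,-0.0877]
  ],
  "claw": [0.477,0.477,0.477,0.477,0.6,0.97,0.97,0.97,0.97,0.97]
}}

```text
time_s: 20.95
tcp_pos: [0.5397, 0.0995, 0.0694]
eef_rot: [-136.4, 23.3, -42.3]
contact_force: [0.1, -0.3, 0.3]
gripper_width: 0.0845
gripper_force: 0.0
```

```bash
python3 cyl.py; python3 - <<'E'
from d5 import *
p0,M0=cur();s=r.get_state();print(s["eef_rot"],s["joints"],s["gripper_width"])
for k in(.05,.03,.02,.01,.004,0,-.004):
    print(k,rel(p0,M0,F-dv*k,M),{n:round(float(v),3) for n,v in clear(F-dv*k,M,g,bb+[0,.002]).items() if v<.02})
print(check(p0,M0,F-dv*.03,M,g,bb))
E
```

```text
yellow 0.015 [0.4024 0.1217] 119 0.0004
yellow 0.05 [0.4024 0.122 ] 134 0.0005
yellow 0.085 [0.4024 0.122 ] 158 0.0005
bottle 0.015 [0.5099 0.2156] 217 0.0026
bottle 0.05 [0.509  0.2116] 144 0.0003
bottle 0.085 [0.5091 0.2115] 176 0.0004
yellow cap [0.3996 0.1243 0.2408] 235
bottle cap [0.5057 0.2129 0.2403] 235
21.0 [0.53998099 0.09925456 0.0688322 ] [ 0.15900657  0.98489732 -0.87490658]
[-136.47828003   23.41530605  -42.27565425] [ -9.22297429  22.66018073 -19.03360167 -60.96232273 -57.13265823
  86.84247869] 0.08497805593744161
0.05 ([-0.0309, -0.0233, 0.1028], [0.0001, 0.0, -0.0001]) {'salt': 0.015, 'table': 0.016}
0.03 ([-0.0497, -0.0426, 0.1323], [0.0001, 0.0, -0.0001]) {'yellow': 0.014, 'salt': 0.016, 'table': 0.016}
0.02 ([-0.059, -0.0522, 0.1471], [0.0001, 0.0, -0.0001]) {'yellow': 0.011, 'salt': 0.012, 'table': 0.016}
0.01 ([-0.0684, -0.0619, 0.1619], [0.0001, 0.0, -0.0001]) {'yellow': 0.011, 'salt': 0.01, 'bay': 0.018, 'self': 0.016, 'table': 0.016}
0.004 ([-0.0741, -0.0677, 0.1708], [0.0001, 0.0, -0.0001]) {'yellow': 0.011, 'salt': 0.01, 'bay': 0.013, 'self': 0.011, 'table': 0.016}
0 ([-0.0778, -0.0716, 0.1767], [0.0001, 0.0, -0.0001]) {'yellow': 0.011, 'salt': 0.011, 'bay': 0.011, 'self': 0.009, 'table': 0.016}
-0.004 ([-0.0816, -0.0754, 0.1826], [0.0001, 0.0, -0.0001]) {'yellow': 0.01, 'salt': 0.012, 'bay': 0.009, 'self': 0.005, 'table': 0.016}
(0.01, 'salt', 0.38)
```

View pics/now.png

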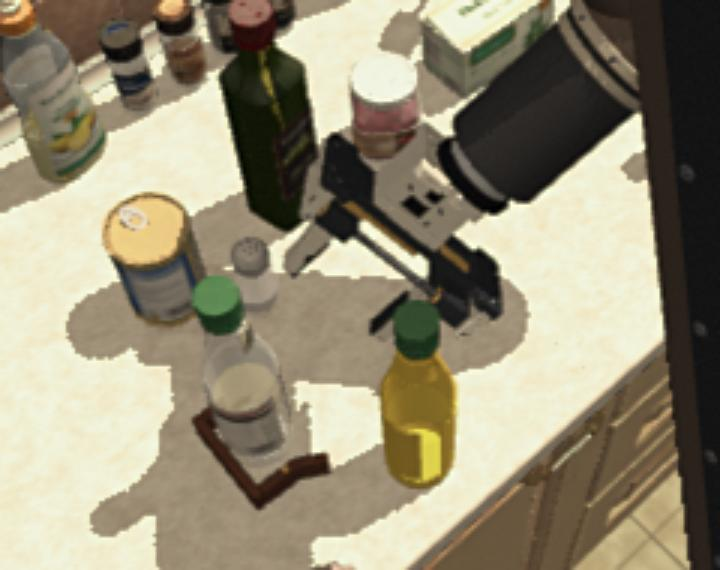

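Call:
{"op": "jog_arm", "data": {
  "travel": [
    [-0.0125,-0.0107,0.033],
    [-0.025,-0.0213,0.066],
    [-0.037,-0.032,0.099],
    [-0.0497,-0.0426,0.1323],
    [-0.0545,-0.0475,0.14],
    [-0.059,-0.0522,0.147],
    [-0.064,-0.057,0.1545],
    [-0.0684,-0.062,0.162],
    [-0.0712,-0.065,0.1663],
    [-0.0741,-0.0677,0.1708]
  ],
  "dr": [
    [0,0,0],
    [0,0,0],
    [0,0,0],
    [0,0,0],
    [0,0,0],
    [0,0,0],
    [0,0,0],
    [0,0,0],
    [0,0,0],
    [0,0,0]
  ],
  "claw": [0.97,0.97,0.97,0.97,0.97,0.97,0.97,0.97,0.97,0.97]
}}

```text
time_s: 22.25
tcp_pos: [0.56, 0.195, 0.0475]
eef_rot: [-136.4, 23.4, -42.2]
contact_force: [0.0, 0.4, -0.8]
gripper_width: 0.0849
gripper_force: 0.0
```

```bash
cat > st.py <<'E'
from d5 import *
p0,M0=cur();s=r.get_state();print(s["time_s"],s["tcp_pos"],s["contact_force"])
for k in(.004,.002,0,-.002,-.004,-.006):print(k,rel(p0,M0,F-dv*k,M))
E
python3 st.py;python3 cyl.py
```

```text
22.25 [0.56002628 0.19500083 0.04752036] [ 0.04662627  0.37991495 -0.84654379]
0.004 ([-0.0, 0.0005, -0.0023], [-0.0, -0.0, 0.0001])
0.002 ([-0.0019, -0.0014, 0.0007], [-0.0, -0.0, 0.0001])
0 ([-0.0038, -0.0033, 0.0036], [-0.0, -0.0, 0.0001])
-0.002 ([-0.0057, -0.0053, 0.0066], [-0.0, -0.0, 0.0001])
-0.004 ([-0.0075, -0.0072, 0.0095], [-0.0, -0.0, 0.0001])
-0.006 ([-0.0094, -0.0091, 0.0125], [-0.0, -0.0, 0.0001])
yellow 0.015 [0.4023 0.1218] 118 0.0005
yellow 0.05 [0.4023 0.1219] 136 0.0005
yellow 0.085 [0.4024 0.1218] 157 0.0005
bottle 0.015 [0.5098 0.2146] 221 0.0023
bottle 0.05 [0.509  0.2116] 147 0.0004
bottle 0.085 [0.5092 0.2115] 175 0.0005
yellow cap [0.3995 0.1243 0.2409] 233
bottle cap [0.5055 0.213  0.2404] 236
22.3 [0.56004141 0.19533586 0.04753993] [ 0.12979461 -0.00706335 -0.60443383]
```

Advance slowly 4 mm (to k = 0).

Call:
{"op": "jog_arm", "data": {
  "travel": [
    [-0.0005,-0.0004,0.0005],
    [-0.001,-0.0008,0.001],
    [-0.0015,-0.0012,0.0014],
    [-0.002,-0.0016,0.0018],
    [-0.0024,-0.002,0.0022],
    [-0.0028,-0.0024,0.0027],
    [-0.0033,-0.0028,0.0031],
    [-0.0038,-0.0033,0.0036],
    [-0.0038,-0.0033,0.0036],
    [-0.0038,-0.0033,0.0036]
  ],
  "dr": [
    [0,0,0],
    [0,0,0],
    [0,0,0],
    [0,0,0],
    [0,0,0],
    [0,0,0],
    [0,0,0],
    [0,0,0],
    [0,0,0],
    [0,0,0]
  ],
  "claw": [0.97,0.97,0.97,0.97,0.97,0.97,0.97,0.97,0.97,0.97]
}}

```text
time_s: 23.55
tcp_pos: [0.5603, 0.1977, 0.0479]
eef_rot: [-136.5, 23.3, -42.3]
contact_force: [0.8, -3.8, -1.4]
gripper_width: 0.0848
gripper_force: 2.0
```

```bash
python3 st.py;python3 cyl.py
```

```text
23.55 [0.56033252 0.19766467 0.047918  ] [ 0.80939602 -3.80164425 -1.35726041]
0.004 ([0.0032, 0.0033, -0.0057], [0.0, -0.0001, 0.0001])
0.002 ([0.0013, 0.0014, -0.0027], [0.0, -0.0001, 0.0001])
0 ([-0.0006, -0.0005, 0.0002], [0.0, -0.0001, 0.0001])
-0.002 ([-0.0025, -0.0025, 0.0032], [0.0, -0.0001, 0.0001])
-0.004 ([-0.0043, -0.0044, 0.0061], [0.0, -0.0001, 0.0001])
-0.006 ([-0.0062, -0.0063, 0.0091], [0.0, -0.0001, 0.0001])
yellow 0.015 [0.4023 0.1218] 121 0.0005
yellow 0.05 [0.4023 0.1219] 132 0.0004
yellow 0.085 [0.4023 0.1219] 156 0.0005
bottle 0.015 [0.5097 0.2149] 219 0.0019
bottle 0.05 [0.5089 0.2125] 150 0.0004
bottle 0.085 [0.5091 0.2125] 166 0.0004
yellow cap [0.3998 0.1242 0.2408] 232
bottle cap [0.5057 0.2138 0.2402] 236
23.6 [0.56033662 0.19768517 0.04790753] [-0.16414481 -4.626924   -1.56903436]
```

Call:
{"op": "jog_arm", "data": {
  "travel": [
    [-0.0005,-0.0005,0.0007],
    [-0.001,-0.001,0.0014],
    [-0.0015,-0.0015,0.002],
    [-0.002,-0.002,0.0027],
    [-0.0025,-0.0025,0.0033],
    [-0.003,-0.003,0.004],
    [-0.0034,-0.0034,0.0048],
    [-0.0034,-0.0034,0.0048],
    [-0.0034,-0.0034,0.0048],
    [-0.0034,-0.0034,0.0048]
  ],
  "dr": [
    [0,0,0],
    [0,0,0],
    [0,0,0],
    [0,0,0],
    [0,0,0],
    [0,0,0],
    [0,0,0],
    [0,0,0],
    [0,0,0],
    [0,0,0]
  ],
  "claw": [0.97,0.97,0.97,0.97,0.97,0.97,0.97,0.97,0.97,0.97]
}}

```text
time_s: 24.85
tcp_pos: [0.5612, 0.1987, 0.0475]
eef_rot: [-136.6, 23.1, -42.3]
contact_force: [-1.1, -15.3, 1.9]
gripper_width: 0.0848
gripper_force: 6.3
```

```bash
python3 st.py;python3 cyl.py
```

```text
24.85 [0.5611695  0.19872793 0.04754814] [ -1.11718857 -15.295243     1.91879028]
0.004 ([0.0031, 0.0048, -0.0081], [0.0003, -0.0006, 0.0003])
0.002 ([0.0012, 0.0029, -0.0051], [0.0003, -0.0006, 0.0003])
0 ([-0.0007, 0.0009, -0.0022], [0.0003, -0.0006, 0.0003])
-0.002 ([-0.0026, -0.001, 0.0008], [0.0003, -0.0006, 0.0003])
-0.004 ([-0.0045, -0.003, 0.0037], [0.0003, -0.0006, 0.0003])
-0.006 ([-0.0064, -0.0049, 0.0067], [0.0003, -0.0006, 0.0003])
yellow 0.015 [0.4024 0.1218] 115 0.0004
yellow 0.05 [0.4023 0.1219] 137 0.0005
yellow 0.085 [0.4023 0.1219] 159 0.0005
bottle 0.015 [0.5097 0.2148] 224 0.0019
bottle 0.05 [0.509  0.2125] 150 0.0004
bottle 0.085 [0.5091 0.2126] 174 0.0005
yellow cap [0.3996 0.1244 0.2406] 237
bottle cap [0.5055 0.2139 0.2403] 234
24.9 [0.56119615 0.19874314 0.04759141] [ -1.3533971  -15.89893025   2.07061789]
```

Call:
{"op": "jog_arm", "data": {
  "travel": [
    [0.002,0.002,-0.003],
    [0.005,0.005,-0.008],
    [0.012,0.012,-0.019],
    [0.022,0.0225,-0.034],
    [0.0314,0.0323,-0.0496],
    [0.044,0.043,-0.083],
    [0.056,0.0535,-0.116],
    [0.068,0.064,-0.149],
    [0.081,0.075,-0.182],
    [0.081,0.075,-0.182]
  ],
  "dr": [
    [0,0,0],
    [0,0,0],
    [0,0,0],
    [0,0,0],
    [0,0,0],
    [0,0,0],
    [0,0,0],
    [0,0,0],
    [0,0,0],
    [0,0,0]
  ],
  "claw": [0.97,0.97,0.97,0.97,0.97,0.97,0.97,0.97,0.97,0.97]
}}

```text
time_s: 26.15
tcp_pos: [0.54, 0.0975, 0.0695]
eef_rot: [-136.4, 23.3, -42.3]
contact_force: [0.1, 0.5, -0.6]
gripper_width: 0.085
gripper_force: 0.0
```

```bash
python3 cyl.py; python3 - <<'E'
from h import *
c=r.capture("side");P=cloud(c)
for o in("salt_shaker","tin","jam_jar","square_bottle","garlic","tomato","tea_box"):
    for d in r.regions_of(o,"side")[:1]:
        q=P[d["pixels"]];print(o,round(d["conf"],2),np.round(np.median(q,0),3))
k=(np.hypot(P[...,0]-.505,P[...,1]+.285)<.06)&(P[...,2]>.02)&(P[...,2]<.11);s=circ(P[k],.0295);print("blue",s.x,k.sum())
E
```

```text
yellow 0.015 [0.4024 0.1218] 118 0.0005
yellow 0.05 [0.4023 0.1219] 139 0.0005
yellow 0.085 [0.4024 0.1219] 150 0.0004
bottle 0.015 [0.5097 0.2162] 200 0.0024
bottle 0.05 [0.5086 0.2124] 150 0.0004
bottle 0.085 [0.5087 0.2125] 172 0.0004
yellow cap [0.3997 0.1243 0.2405] 237
bottle cap [0.5051 0.2138 0.2402] 234
26.2 [0.53995873 0.09823731 0.06930491] [-0.04817401  0.01163703 -1.48204861]
salt_shaker 0.61 [0.606 0.132 0.058]
tin 0.69 [0.664 0.192 0.101]
jam_jar 0.67 [ 0.664 -0.068  0.082]
square_bottle 0.76 [0.669 0.056 0.164]
garlic 0.69 [0.351 0.255 0.033]
tea_box 0.71 [ 0.683 -0.22   0.071]h.py:14: RuntimeWarning: Mean of empty slice.
  m=q[:,:2].mean(0);return least_squares(f,m+0.015*m/np.linalg.norm(m),loss='soft_l1',f_scale=.003)
  ret = um.true_divide(
Traceback (most recent call last):
  File "h.py", line 14, in circ
    m=q[:,:2].mean(0);return least_squares(f,m+0.015*m/np.linalg.norm(m),loss='soft_l1',f_scale=.003)
                             ~~~~~~~~~~~~~^^^^^^^^^^^^^^^^^^^^^^^^^^^^^^^^^^^^^^^^^^^^^^^^^^^^^^^^^^^
ValueError: Initial guess is outside of provided bounds
```

View pics/now.png

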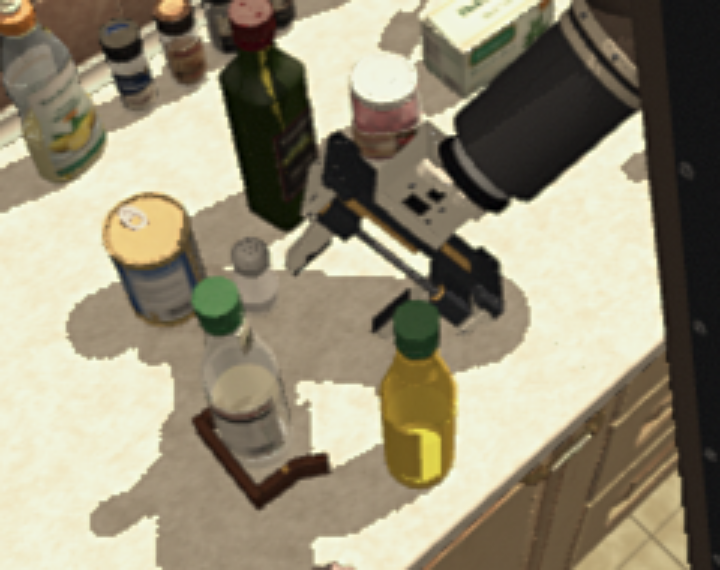

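The bottle stands upright at crop (248,415), against the bay's end wall. The bystanders and the yellow look-alike are in their places, and the gripper is clear of everything.

```bash
python3 -c "
from plant import r
print(r.close_job())"
```

```text
the job is handed in; nothing more can be done
None
```

The bottle was pushed upright into the bay until it stood against the end wall, the fingers were drawn clear, and the job was handed in at about 26 s. During one push the gripper briefly tilted the yellow look-alike; it rocked back upright in the same place. I re-measured the other bystanders except the tomato, and did not re-measure the blue and red look-alikes.

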